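# Two battery packs slid home in a sloped charging rack

### The arm

A 6-joint arm with a two-finger parallel gripper is mounted at the origin on the work surface. World frame = base frame: x ahead of the robot, y to its left, z up, the work surface at z = 0. Lengths are in m, angles in degrees, forces in N, time in s.
With the tool pointing down it reaches from about 0.425 to 0.925 m from the base axis. Payload 12.5 kg.
Tool frame: the origin (TCP) lies at the very end of the fingers, on their centre line; the grasp point (between the pads) lies 19 mm behind it (r.grasp_offset is the distance from the TCP to the grasp point, in m); z points along the fingers, y is the direction in which the jaws open and shut (so a half turn about z gives the same grasp; the last joint's range is limited). The gripper opens to 85 mm and grips with 20 to 120 N. Pads are 22 mm wide; open, the fingers measure 114 mm over their backs; the gripper's body (76 mm by 85 mm) begins 54 mm behind the grasp point. The pads swing forward as they close: fully open they stand 13 mm farther back than shut.
Start: joints at [-79.847, 28.126, 89.318, -0, 62.55, -6.05], TCP at [0.174, -0.6, 0.231] pointing down, gripper open.
Joint ranges: [-177.58, 177.58], [-47.91, 125.51], [2.72, 160], [-65.01, 245.01], [3.68, 167.84], [-153.87, 153.87]. Speed limits (degrees/s): [127.2, 127.2, 159.86, 180, 180, 180].

### API

Orientations are given as a 3x3 rotation matrix whose columns are the frame's x, y, z axes.
In Python, from cell import r gives the robot as it stands.
- The arm moves only by the tool send_rows, never from a script. Its argument "moves" is a list of rows, each an object of numbers: "fingers": the opening, from 0 (shut) to 1 (fully open); "dx", "dy", "dz": the shift along the tool's x, y, z in mm; "ax", "ay", "az": the turn, a rotation vector about the tool's x, y, z in degrees. A call has 1 to 5 rows; each row shifts and turns the commanded pose from where the row before left it, along the tool's axes as they then stand; what a row does not reach is not made up. A row lasts 1/12 s, in which the tool goes at most 41.7 mm and 7.16 degrees, less where a joint would pass 70% of its speed; a pose out of reach is approached as far as the arm can. A call is refused whole if a number of a shift passes 41.7 or a number of a turn 7.16, either way. A call with a gripper value outside its range is refused whole. The fingers move at their own pace and stop on an object; "force" is the grip in N (left out, the last holds). Time passes only in rows, so rows that do not move let the fingers close. It gives the time, the measured TCP pose, the force and the opening at its end, in the units of the state.
- r.sense(): the state, without advancing time (a new reading comes with each control period).
- r.snapshot(name): name is "side" or "top" or "wrist"; returns a dict with "img" (480x640x3 uint8, red, green, blue), "fx", "fy", "cx", "cy" (pixels), "rvec" (rotation vector, rad) and "tvec" (3), from world to camera coordinates, as OpenCV has them. Camera axes: x right, y down, z forward; pixel columns grow to the right and rows downward; lengths in m; the calibration is good to about 2 mm. A picture is of the moment at which its call begins. There is no depth.
- r.job_done(): hands the job in, once; it reports no verdict.
The state is a dict: "t": time; "qpos": joint angles; "joint_velocities": joint speeds; "joint_efforts": joint torques, N m; "ee_pos": TCP position; "tcp_rot": TCP orientation; "ft_force": force on the tool from outside, world axes, zero at the start; "moment": the same for the moment, N m; "gripper_width": finger opening in m.
Only numpy, scipy, OpenCV 4.12 (cv2) and the standard library are available. Lean on these libraries where they do the work, as an engineer would, in place of code of your own. Each camera call takes 0.05 s, during which the arm holds its last target. There are 200 camera calls.

### The job

Put both battery packs on charge: lay each one gently (no dropping) on the lane of the sloped charging rack that carries its colour, and slide it down under the white hood until it rests flat against the sprung back stop and is left pushing the stop in a little. How far down each back stop is set is hidden, so feel for it, and do not force a stop to the end of its spring travel. Leave the plant pot, pencil cup, coasters and key tray where they are.

Things in the scene. Friction and masses are not known exactly. Their poses are not given: they have to be found in the camera images.
- pack_blue: Grey battery pack with blue label on top and blue side patches: block 120 (x) x 60 (y) x 36 (z) mm, about 0.38 kg. Origin: centre of the underside; x along its length, z up. Both ends are alike, either may go first. Lies flat on the bench at the start, its 60 mm width to be gripped.
- pack_orange: The same battery pack with orange label and patches; same size and axes.
- ramp: Sloped part of the fixed charging rack: black floor falling away from the robot at 28 degrees. Origin: on the floor's surface at the low end, midway between its two lanes, 35 mm above the bench; x down the slope, y left, z square off the floor. Floor from x = -240 mm (upper edge, 148 mm above the bench) to +20 mm. Packs stay where laid and must be pushed; friction and pack mass vary.
- lane_blue (a point): Point on the floor in the middle of the left, blue lane, 150 mm up the slope from the ramp's origin (ramp frame x = -150, y = +55 mm); axes as the ramp. Each lane runs along ramp x between two guide strips 68 mm apart inside, 6 mm thick, 10 mm high, from ramp x = -225 to 0 mm. Blue marks the hood's top and the floor's upper edge.
- lane_orange (a point): The same point of the right, orange lane (ramp frame x = -150, y = -55 mm), marked in orange.
- hood_edge (a point): Middle of the upper edge of the white hood's roof top (ramp frame x = -80, y = 0, z = 57 mm). The hood, 222 mm wide, covers the low end of both lanes from ramp x = -80 to +20 mm; the underside of its roof is 52 mm off the floor, measured square to it. It hides the back stops.
- stop_blue (a joint): Spring travel in m of the blue lane's back stop, a brass plate 56 mm wide, 3 to 29 mm off the floor, under the hood: 0 free, 0.014 at its end, grows as a pack pushes it downhill; 0.8 N/mm, no preload. Its free face stands anywhere from ramp x = -20 to -50 mm, not reported, differing by lane. After a push, friction and weight keep the pack there, the spring partly pressed.
- stop_orange (a joint): The same for the orange lane's back stop.
- plant_pot: White ceramic plant pot with a green plant, 100 mm across, 85 mm high without, 135 mm with leaves; origin at the centre of its underside. Leave it.
- pencil_cup: Wooden pencil cup, 72 mm across, 95 mm high, 140 mm with pencils; origin at the centre of its underside. Leave it.
- coasters: Two stacked plastic coasters, 92 mm across, 12 mm high together; origin at the centre of the underside. Leave them.
- key_tray: Stainless key tray 120 x 170 x 18 mm with keys; origin at the centre of its underside. Leave it.
Not all that is in view belongs to the job. Leave any pink look-alike of the pack_orange alone. Leave any yellow look-alike of the pack_blue alone.

How it is judged:
By the outcome, as a careful person would: the job done as asked, in the order asked, and still so for the second after the job is handed in, with the robot touching nothing.
It also fails if it takes over 72 s, if anything falls off the work surface, if the arm or the gripper's body presses on something with over 40 N, if the wrist force passes 120 N, or if a joint passes its speed limit or range.

## Working session

There is one attempt and no reset: what is moved stays moved. The work goes in short steps, Python scripts to look and compute and a tool call to move; the robot and the scene stay as the last step left them, time stands still between calls to the robot, and variables do not carry over. Pictures are saved under pics/ and viewed, about 8 in all and at most 12, crops included, and the job is handed in when it is done.

Besides the shell and the picture viewer there is one more tool, called after "Call:" by a JSON object that holds its "op" and its "data". send_rows: Moves the arm, as the interface text tells. Its arguments: {"type":"object","properties":{"moves":{"type":"array"},"force":{"type":"number"}},"required":["moves"]}

```bash
ls; mkdir -p pics
python3 - <<'E'
from cell import r
import cv2
for n in("top","side"):
    s=r.snapshot(n); cv2.imwrite(f"pics/{n}0.png",s["img"][:,:,::-1]); print(n,s["fx"],s["cx"],s["cy"],s["rvec"],s["tvec"])
print(r.sense(), r.grasp_offset)
E
```

```text
pics
top 589.1846522985124 319.76431806429355 239.4201658085153 [ 2.15386893 -2.09351573  0.21329805] [-0.04540881  0.51950348  1.63190143]
side 613.0804640060638 309.3739007010873 234.8024975028563 [ 2.20690401 -0.01338488  0.03062473] [-0.51569246  0.07077719  1.81032047]
{'t': 0.1, 'qpos': array([-7.98464525e+01,  2.81610566e+01,  8.93478417e+01, -2.75879974e-04,
        6.25521236e+01, -6.05070799e+00]), 'joint_velocities': array([ 0.06769605, -0.09848951, -0.01132463,  0.10319079, -0.03917846,
       -0.10057541]), 'joint_efforts': array([ 3.50986367e-03, -6.19448876e+01, -2.62025285e+01, -1.10964822e-04,
        2.91501681e-03,  1.90149997e-06]), 'ee_pos': array([ 0.17439277, -0.59994682,  0.23077499]), 'tcp_rot': array([[ 9.60272352e-01,  2.79064460e-01, -1.91957339e-04],
       [ 2.79064505e-01, -9.60271787e-01,  1.04760047e-03],
       [ 1.08016841e-04, -1.05955025e-03, -9.99999433e-01]]), 'ft_force': array([ 1.02355509, -0.21250769, -0.34675732]), 'moment': array([-0.00671878, -0.01800008, -0.03154072]), 'gripper_width': 0.08556549277930682} 0.0187
```

View pics/top0.png

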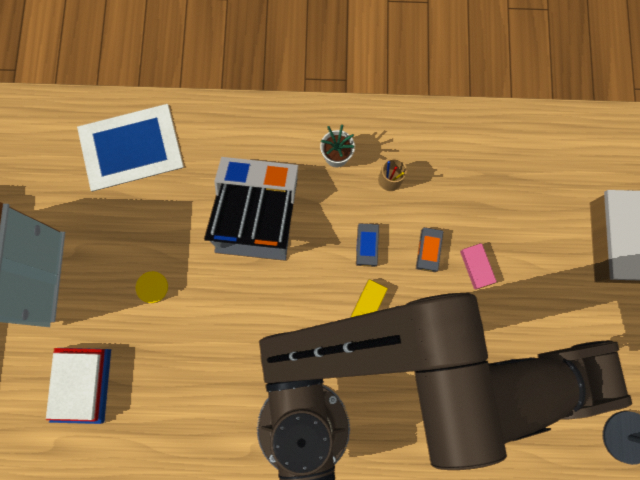

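View pics/side0.png

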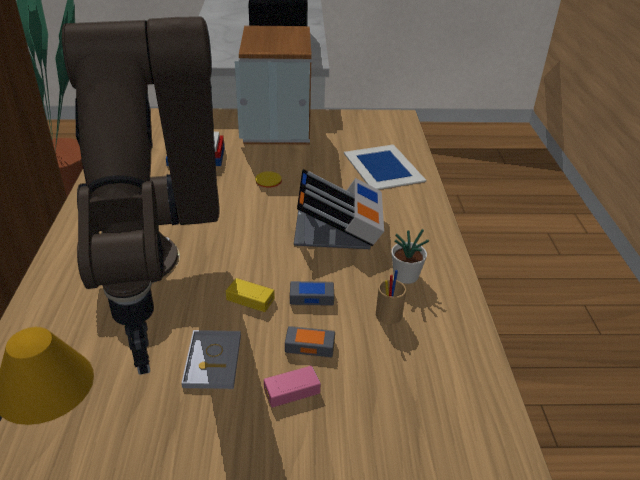

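The candidates, in top-view pixels, are blue (368,244), orange (430,249), pink (478,265) and yellow (370,300). The grey-bodied packs with blue and orange labels fit the description; pink and yellow are plain look-alikes. I'll measure and confirm them in one crop.

```bash
cat > h.py <<'E'
import numpy as np, cv2
from cell import r
def cam(s):
    R=cv2.Rodrigues(np.array(s["rvec"],float))[0]; t=np.array(s["tvec"],float).ravel()
    K=np.array([[s["fx"],0,s["cx"]],[0,s["fy"],s["cy"]],[0,0,1.]]); return K,R,t
def ray(s,p):
    K,R,t=cam(s); d=R.T@np.linalg.inv(K)@np.array([p[0],p[1],1.]); return -R.T@t,d/np.linalg.norm(d)
def onz(s,p,z):
    o,d=ray(s,p); return o+d*(z-o[2])/d[2]
def tri(s1,p1,s2,p2):
    a,d=ray(s1,p1); b,e=ray(s2,p2)
    k=np.linalg.lstsq(np.c_[d,-e],b-a,rcond=None)[0]; P=a+d*k[0];Q=b+e*k[1]
    return (P+Q)/2,np.linalg.norm(P-Q)
def blobs(s,col,amin=25):
    h=cv2.cvtColor(s["img"],cv2.COLOR_RGB2HSV)
    lo,hi={"b":((105,150,60),(125,255,255)),"o":((5,190,120),(14,255,255))}[col]
    m=cv2.inRange(h,lo,hi); c,_=cv2.findContours(m,cv2.RETR_EXTERNAL,cv2.CHAIN_APPROX_NONE)
    out=[]
    for k in c:
        if cv2.contourArea(k)>=amin:
            M=cv2.moments(k); out.append((M["m10"]/M["m00"],M["m01"]/M["m00"],M["m00"],cv2.minAreaRect(k)))
    return out
E
python3 - <<'E'
from h import *
for n in("top","side"):
    s=r.snapshot(n)
    for c in "bo":
        for b in blobs(s,c): print(n,c,np.round(b[:3],1),np.round(b[3][1],1),round(b[3][2],1))
    if n=="top": A=cv2.resize(s["img"][140:330,190:510,::-1],(800,475),interpolation=cv2.INTER_CUBIC); cv2.imwrite("pics/crop.png",A)
E
```

```text
top b [103.3 386.8 197. ] [22.9 78. ] 21.3
top b [225.  237.8  70. ] [22.3  4.1] 6.3
top b [367.5 243.5 328.5] [23. 15.] 90.0
top b [237.  171.7 328.5] [21.  18.7] 9.5
top b [ 129.2  146.4 2666.5] [42.3 66.1] 75.7
top o [265.4 242.3  55. ] [21.3  3.5] 6.3
top o [430.3 248.4 320. ] [14.8 23.9] 8.1
top o [275.7 175.7 330. ] [20.1 19. ] 10.3
side b [311.3 300.4  43.5] [ 4. 14.] 90.0
side b [311.8 287.7 233. ] [10. 25.] 90.0
side b [367.1 192.9 148.5] [24.1  8. ] 26.6
side b [303.9 178.2  26.5] [ 3.6 10. ] 9.5
side b [383.4 165.7 879.5] [27.7 49.6] 81.5
side o [309.7 336.3 282. ] [27.2 11.8] 5.7
side o [367.4 212.3 165. ] [25.5  8.5] 26.6
```

View pics/crop.png

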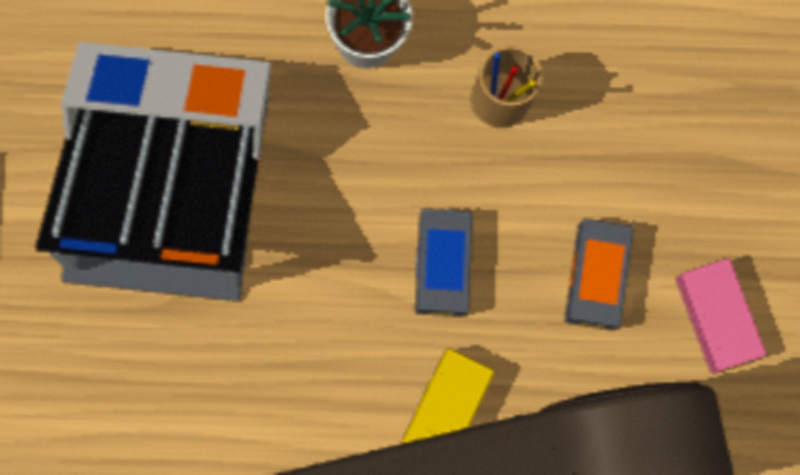

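The crop confirms the blue-label grey pack at crop (444,260), the orange-label grey pack at (600,272), and the rack with blue lane left and orange lane right. Next come poses.

Run:
```python
from h import *
t=r.snapshot("top"); s=r.snapshot("side")
def P(name,pt,ps):
    x,e=tri(t,pt,s,ps); print(name,np.round(x*1e3,1),"gap",round(e*1e3,1)); return x
hb=P("hood b",(237,171.7),(367.1,192.9)); ho=P("hood o",(275.7,175.7),(367.4,212.3)); P("mark b",(225,237.8),(303.9,178.2))
for z in(.098,.1,): print([np.round(onz(t,p,z)*1e3,1) for p in((237,171.7),(275.7,175.7))])
mb,mo=onz(t,(225,237.8),.1475),onz(t,(265.4,242.3),.1475); print("marks",mb*1e3,mo*1e3)
for a in(ho-hb,mo-mb): print("yaw",np.degrees(np.arctan2(a[0],-a[1])),np.linalg.norm(a))
for c,i in(("b",(367.5,243.5)),("o",(430.3,248.4))):
    for b in blobs(t,c):
        if np.hypot(b[0]-i[0],b[1]-i[1])<3:
            q=np.array([onz(t,p,.036)[:2] for p in cv2.boxPoints(b[3])]); e=[q[1]-q[0],q[2]-q[1]]; l=max(e,key=np.linalg.norm)
            print(c,onz(t,b[:2],.036)*1e3,[np.linalg.norm(k) for k in e],"yaw",np.degrees(np.arctan2(l[1],l[0])))
# whole pack from grey mask
hsv=cv2.cvtColor(t["img"],cv2.COLOR_RGB2HSV)
for (u,v) in((367,243),(430,248)):
    m=cv2.bitwise_not(cv2.inRange(hsv,(8,70,60),(22,185,255)))  # non-wood
    print(hsv[v-18,u],hsv[v+18,u],hsv[v,u+16],hsv[v,u+25])
P("pack b",(367.5,243.5),(311.8,287.7)); P("pack o",(430.3,248.4),(309.7,336.3))
```

```text
hood b [700.3 209.2  99.2] gap 1.8
hood o [690.9  99.2 100.3] gap 0.7
mark b [500.2 225.1 142.8] gap 1.5
[array([699.7, 209.3,  98. ]), array([691.3,  99.3,  98. ])]
[array([699.1, 209. , 100. ]), array([690.7,  99.2, 100. ])]
marks [498.58589812 224.2449583  147.5       ] [489.4881682 115.406647  147.5      ]
yaw -4.838115950206167 0.11041301302160704
yaw -4.778212150901566 0.10921788634111139
b [ 515.54372912 -168.36088406   36.        ] [np.float64(0.04338380132390735), np.float64(0.06738299552588388)] yaw -179.4572318635891
o [ 506.28906371 -349.32499077   36.        ] [np.float64(0.07025437336925927), np.float64(0.04276290539652839)] yaw -8.319177988877003
[101  22  94] [107  24  94] [ 17 144 113] [ 18 141 190]
[110  17  92] [107  19  95] [ 17 146 115] [ 18 141 186]
pack b [ 517.1 -168.4   34.1] gap 2.6
pack o [ 507.9 -349.7   33.6] gap 2.0
```

Everything fits: the hood patches triangulate to z = 99–100 mm (expected 99.4), they are 110 mm apart, and the packs are at z≈35. The ramp origin is about (695.5, 154.3, 35) with yaw about -4.6°. Next is a pose planner that gives the per-row twist.

```bash
cat >> h.py <<'E'
from scipy.linalg import expm,logm
from scipy.spatial.transform import Rotation as Ro
O=np.array([.6955,.1543,.035]); YAW=-4.6; S=np.radians(28)
RR=Ro.from_euler("z",YAW,degrees=True).as_matrix()@Ro.from_euler("y",28,degrees=True).as_matrix()
RT=RR@np.diag([1,-1,-1.])            # tool square to the ramp floor
def ramp(x,y,z): return O+RR@(np.array([x,y,z])/1e3)
def inramp(p): return RR.T@(np.array(p)-O)*1e3
def down(yaw): return Ro.from_euler("z",yaw,degrees=True).as_matrix()@np.diag([1,-1,-1.])
def pose():
    s=r.sense(); T=np.eye(4); T[:3,:3]=s["tcp_rot"]; T[:3,3]=s["ee_pos"]; return T
def mk(p,R): T=np.eye(4); T[:3,:3]=R; T[:3,3]=p; return T
def plan(T0,p,R,lbl=""):
    T1=mk(p,R); D=np.linalg.inv(T0)@T1; w=np.degrees(Ro.from_matrix(D[:3,:3]).magnitude())
    n=int(np.ceil(max(np.linalg.norm(D[:3,3])/.040,w/7.0,1))); E=np.real(expm(logm(D)/n))
    print(lbl,"rows",n,"d",np.round(E[:3,3]*1e3,1),"a",np.round(Ro.from_matrix(E[:3,:3]).as_rotvec(degrees=True),2)); return T1
E
python3 -c "
from h import *
plan(pose(),[.516,-.1685,.16],down(.5))"
```

```text
rows 14 d [ 29.  -26.8   5.1] a [-0.    0.    1.12]
```

Call:
{"op": "send_rows", "data": {"moves": [{"dx":29,"dy":-26.8,"dz":5,"az":1.12,"fingers":1},{"dx":29,"dy":-26.8,"dz":5,"az":1.12},{"dx":29,"dy":-26.8,"dz":5,"az":1.12},{"dx":29,"dy":-26.8,"dz":5,"az":1.12},{"dx":29,"dy":-26.8,"dz":5,"az":1.12}]}}

```text
invalid input
```

Call:
{"op": "send_rows", "data": {"moves": [{"dx":29,"dy":-26.8,"dz":5,"az":1.12},{"dx":29,"dy":-26.8,"dz":5,"az":1.12},{"dx":29,"dy":-26.8,"dz":5,"az":1.12},{"dx":29,"dy":-26.8,"dz":5,"az":1.12},{"dx":29,"dy":-26.8,"dz":5,"az":1.12}]}}

```text
invalid input
```

Call:
{"op": "send_rows", "data": {"moves": [{"dx":29,"dy":-26.8,"dz":5,"az":1.12},{"dx":29,"dy":-26.8,"dz":5,"az":1.12},{"dx":29,"dy":-26.8,"dz":5,"az":1.12},{"dx":29,"dy":-26.8,"dz":5,"az":1.12},{"dx":0}]}}

```text
invalid input
```

Run:
```python
from h import *
print(r.sense()["t"],pose().round(4))
s=r.snapshot("wrist"); cv2.imwrite("pics/w1.png",s["img"][:,:,::-1])
for b in blobs(s,"b",300):
    q=np.array([onz(s,p,.036)[:2] for p in cv2.boxPoints(b[3])]); e=[q[1]-q[0],q[2]-q[1]]; l=max(e,key=np.linalg.norm)
    print(b[:3],onz(s,b[:2],.036)*1e3,[np.linalg.norm(k) for k in e],np.degrees(np.arctan2(l[1],l[0])))
```

```text
0.3 [[ 9.603e-01  2.790e-01 -1.000e-04  1.744e-01]
 [ 2.790e-01 -9.603e-01  4.000e-04 -6.001e-01]
 [ 0.000e+00 -4.000e-04 -1.000e+00  2.311e-01]
 [ 0.000e+00  0.000e+00  0.000e+00  1.000e+00]]
```

View pics/w1.png

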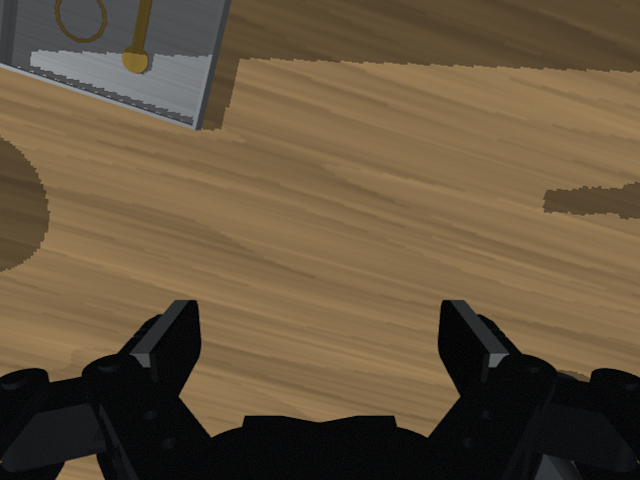

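The moves were refused, so the arm is still at the start (the picture shows only the key tray, with fingers open). I'll retry with every field filled in.

Call:
{"op": "send_rows", "data": {"moves": [{"fingers":1,"dx":29,"dy":-26.8,"dz":5,"ax":0,"ay":0,"az":1.12},{"fingers":1,"dx":29,"dy":-26.8,"dz":5,"ax":0,"ay":0,"az":1.12},{"fingers":1,"dx":29,"dy":-26.8,"dz":5,"ax":0,"ay":0,"az":1.12},{"fingers":1,"dx":29,"dy":-26.8,"dz":5,"ax":0,"ay":0,"az":1.12},{"fingers":1,"dx":29,"dy":-26.8,"dz":5,"ax":0,"ay":0,"az":1.12}], "force": 60}}

```text
t: 0.77
ee_pos: [0.2833, -0.4336, 0.2062]
tcp_rot: [[0.983, 0.182, 0.0], [0.182, -0.983, -0.0], [0.0, 0.0, -1.0]]
ft_force: [0.6, -0.9, 0.1]
gripper_width: 0.0856
```

Call:
{"op": "send_rows", "data": {"moves": [{"fingers":1,"dx":29,"dy":-26.8,"dz":5,"ax":0,"ay":0,"az":1.12},{"fingers":1,"dx":29,"dy":-26.8,"dz":5,"ax":0,"ay":0,"az":1.12},{"fingers":1,"dx":29,"dy":-26.8,"dz":5,"ax":0,"ay":0,"az":1.12},{"fingers":1,"dx":29,"dy":-26.8,"dz":5,"ax":0,"ay":0,"az":1.12},{"fingers":1,"dx":29,"dy":-26.8,"dz":5,"ax":0,"ay":0,"az":1.12}]}}

```text
t: 1.18
ee_pos: [0.4075, -0.2799, 0.1813]
tcp_rot: [[0.996, 0.086, 0.0], [0.086, -0.996, -0.0], [0.0, 0.0, -1.0]]
ft_force: [0.5, -1.1, -0.2]
gripper_width: 0.0851
```

Call:
{"op": "send_rows", "data": {"moves": [{"fingers":1,"dx":29,"dy":-26.8,"dz":5,"ax":0,"ay":0,"az":1.12},{"fingers":1,"dx":29,"dy":-26.8,"dz":5,"ax":0,"ay":0,"az":1.12},{"fingers":1,"dx":29,"dy":-26.8,"dz":5,"ax":0,"ay":0,"az":1.12},{"fingers":1,"dx":29,"dy":-26.8,"dz":5,"ax":0,"ay":0,"az":1.12},{"fingers":1,"dx":0,"dy":0,"dz":0,"ax":0,"ay":0,"az":0}]}}

```text
t: 1.6
ee_pos: [0.5196, -0.1637, 0.1605]
tcp_rot: [[1.0, 0.012, 0.001], [0.012, -1.0, 0.0], [0.001, -0.0, -1.0]]
ft_force: [-1.8, 0.5, -0.8]
gripper_width: 0.0853
```

Run:
```python
from h import *
print(r.sense()["t"],pose().round(4))
s=r.snapshot("wrist"); cv2.imwrite("pics/w2.png",s["img"][:,:,::-1])
for b in blobs(s,"b",300):
    q=np.array([onz(s,p,.036)[:2] for p in cv2.boxPoints(b[3])]); e=[q[1]-q[0],q[2]-q[1]]; l=max(e,key=np.linalg.norm)
    print(b[:3],onz(s,b[:2],.036)*1e3,[np.linalg.norm(k) for k in e],np.degrees(np.arctan2(l[1],l[0])))
```

```text
1.6 [[ 9.999e-01  1.210e-02  8.000e-04  5.196e-01]
 [ 1.210e-02 -9.999e-01  4.000e-04 -1.637e-01]
 [ 8.000e-04 -4.000e-04 -1.000e+00  1.605e-01]
 [ 0.000e+00  0.000e+00  0.000e+00  1.000e+00]]
(327.2169662828266, 230.80172866097809, 6035.5) [ 517.77972918 -168.51355228   36.        ] [np.float64(0.07000971619142926), np.float64(0.04350685161060612)] -2.4606767502742803
```

View pics/w2.png

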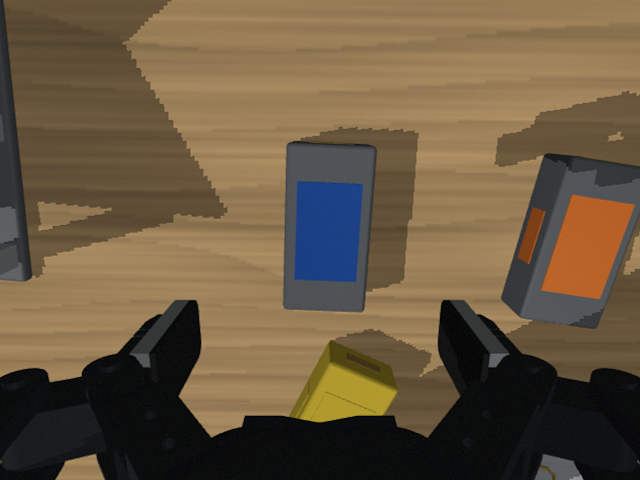

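The wrist view shows the blue pack at (327,231), which maps to (517.5, -168.5) with yaw -2.5°, matching the top view. The yellow look-alike at (360,380) is clear of the fingers.

```bash
python3 -c "
from h import *
plan(pose(),[.5175,-.1685,.012],down(-2.3)); print(pose()[:3,3])"
```

```text
rows 4 d [-0.1  0.8 37.2] a [-0.    0.    0.77]
[ 0.51785438 -0.16545055  0.1607064 ]
```

Call:
{"op": "send_rows", "data": {"moves": [{"fingers":1,"dx":0,"dy":3,"dz":35,"ax":0,"ay":0,"az":3},{"fingers":1,"dx":0,"dy":0,"dz":40,"ax":0,"ay":0,"az":0},{"fingers":1,"dx":0,"dy":0,"dz":35,"ax":0,"ay":0,"az":0},{"fingers":1,"dx":0,"dy":0,"dz":25,"ax":0,"ay":0,"az":0},{"fingers":1,"dx":0,"dy":0,"dz":13,"ax":0,"ay":0,"az":0}]}}

```text
t: 2.07
ee_pos: [0.5146, -0.1713, 0.0105]
tcp_rot: [[0.999, -0.044, -0.003], [-0.044, -0.999, 0.001], [-0.003, -0.001, -1.0]]
ft_force: [0.2, -0.0, -1.2]
gripper_width: 0.0857
```

Call:
{"op": "send_rows", "data": {"moves": [{"fingers":1,"dx":0,"dy":0,"dz":0,"ax":0,"ay":0,"az":0},{"fingers":0,"dx":0,"dy":0,"dz":0,"ax":0,"ay":0,"az":0},{"fingers":0,"dx":0,"dy":0,"dz":0,"ax":0,"ay":0,"az":0},{"fingers":0,"dx":0,"dy":0,"dz":0,"ax":0,"ay":0,"az":0},{"fingers":0,"dx":0,"dy":0,"dz":0,"ax":0,"ay":0,"az":0}]}}

```text
t: 2.48
ee_pos: [0.5166, -0.1714, 0.0149]
tcp_rot: [[0.999, -0.043, 0.002], [-0.043, -0.999, -0.001], [0.002, 0.001, -1.0]]
ft_force: [-2.6, -0.8, 7.1]
gripper_width: 0.0583
```

Call:
{"op": "send_rows", "data": {"moves": [{"fingers":0,"dx":0,"dy":0,"dz":0,"ax":0,"ay":0,"az":0},{"fingers":0,"dx":0,"dy":0,"dz":0,"ax":0,"ay":0,"az":0},{"fingers":0,"dx":0,"dy":0,"dz":0,"ax":0,"ay":0,"az":0}]}}

```text
t: 2.73
ee_pos: [0.5166, -0.1714, 0.015]
tcp_rot: [[0.999, -0.043, 0.002], [-0.043, -0.999, -0.001], [0.002, 0.001, -1.0]]
ft_force: [-2.8, -1.2, 7.0]
gripper_width: 0.0587
```

```bash
python3 -c "
from h import *
T=pose(); print(T.round(4))
T=plan(T,T[:3,3]+[0,0,.2],T[:3,:3],'lift')
print('lane target',ramp(-165,55,12)*1e3)
T=plan(T,ramp(-165,55,62),RT,'over')
T=plan(T,ramp(-165,55,14),RT,'lay')"
```

```text
[[ 0.9991 -0.0432  0.0019  0.5166]
 [-0.0432 -0.9991 -0.0012 -0.1714]
 [ 0.002   0.0011 -1.      0.015 ]
 [ 0.      0.      0.      1.    ]]
lift rows 5 d [  0.1   0.  -40. ] a [ 0. -0.  0.]
lane target [560.30937352 220.35491373 123.05817897]
over rows 10 d [  5.4 -39.3   3.8] a [ 0.06 -2.81  0.21]
lay rows 2 d [ 0.  0. 24.] a [-0. -0.  0.]
```

Call:
{"op": "send_rows", "data": {"moves": [{"fingers":0,"dx":0,"dy":0,"dz":-20,"ax":0,"ay":0,"az":0},{"fingers":0,"dx":0,"dy":0,"dz":-40,"ax":0,"ay":0,"az":0},{"fingers":0,"dx":0,"dy":0,"dz":-40,"ax":0,"ay":0,"az":0},{"fingers":0,"dx":0,"dy":0,"dz":-40,"ax":0,"ay":0,"az":0},{"fingers":0,"dx":0,"dy":0,"dz":-40,"ax":0,"ay":0,"az":0}]}}

```text
t: 3.15
ee_pos: [0.5156, -0.1707, 0.196]
tcp_rot: [[0.999, -0.043, 0.0], [-0.043, -0.999, -0.0], [0.001, 0.0, -1.0]]
ft_force: [1.6, -1.0, -4.1]
gripper_width: 0.0585
```

Call:
{"op": "send_rows", "data": {"moves": [{"fingers":0,"dx":0,"dy":0,"dz":-20,"ax":0,"ay":0,"az":0},{"fingers":0,"dx":0,"dy":0,"dz":0,"ax":0,"ay":0,"az":0}]}}

```text
t: 3.32
ee_pos: [0.5175, -0.1714, 0.2188]
tcp_rot: [[0.999, -0.043, 0.008], [-0.043, -0.999, -0.004], [0.008, 0.004, -1.0]]
ft_force: [-0.4, -0.1, -4.6]
gripper_width: 0.0586
```

```bash
python3 -c "
from h import *
print(r.sense()['gripper_width'],r.sense()['ft_force'])
T=pose(); print(T[:3,3])
T=plan(T,ramp(-165,55,92),RT,'over')
T=plan(T,ramp(-165,55,14),RT,'lay')"
```

```text
0.05859117633324507 [-0.37052893 -0.10941681 -4.56225846]
[ 0.51746837 -0.1714335   0.21875033]
over rows 10 d [  6.2 -39.3   1.2] a [ 0.07 -2.85  0.2 ]
lay rows 2 d [ 0.  0. 39.] a [-0. -0.  0.]
```

Call:
{"op": "send_rows", "data": {"moves": [{"fingers":0,"dx":6.2,"dy":-39.3,"dz":1.2,"ax":0,"ay":-2.85,"az":0.2},{"fingers":0,"dx":6.2,"dy":-39.3,"dz":1.2,"ax":0,"ay":-2.85,"az":0.2},{"fingers":0,"dx":6.2,"dy":-39.3,"dz":1.2,"ax":0,"ay":-2.85,"az":0.2},{"fingers":0,"dx":6.2,"dy":-39.3,"dz":1.2,"ax":0,"ay":-2.85,"az":0.2},{"fingers":0,"dx":6.2,"dy":-39.3,"dz":1.2,"ax":0,"ay":-2.85,"az":0.2}]}}

```text
t: 3.73
ee_pos: [0.5558, 0.0257, 0.2032]
tcp_rot: [[0.967, -0.061, -0.249], [-0.06, -0.998, 0.012], [-0.249, 0.003, -0.968]]
ft_force: [0.2, -0.8, -4.5]
gripper_width: 0.0587
```

Call:
{"op": "send_rows", "data": {"moves": [{"fingers":0,"dx":6.2,"dy":-39.3,"dz":1.2,"ax":0,"ay":-2.85,"az":0.2},{"fingers":0,"dx":6.2,"dy":-39.3,"dz":1.2,"ax":0,"ay":-2.85,"az":0.2},{"fingers":0,"dx":6.2,"dy":-39.3,"dz":1.2,"ax":0,"ay":-2.85,"az":0.2},{"fingers":0,"dx":6.2,"dy":-39.3,"dz":1.2,"ax":0,"ay":-2.85,"az":0.2},{"fingers":0,"dx":6.2,"dy":-39.3,"dz":1.2,"ax":0,"ay":-2.85,"az":0.2}]}}

```text
t: 4.15
ee_pos: [0.5961, 0.2199, 0.1857]
tcp_rot: [[0.874, -0.076, -0.479], [-0.072, -0.997, 0.028], [-0.48, 0.009, -0.877]]
ft_force: [0.9, -0.4, -4.6]
gripper_width: 0.0586
```

Call:
{"op": "send_rows", "data": {"moves": [{"fingers":0,"dx":0,"dy":0,"dz":0,"ax":0,"ay":0,"az":0},{"fingers":0,"dx":0,"dy":0,"dz":0,"ax":0,"ay":0,"az":0},{"fingers":0,"dx":0,"dy":0,"dz":0,"ax":0,"ay":0,"az":0}]}}

```text
t: 4.4
ee_pos: [0.596, 0.2178, 0.1857]
tcp_rot: [[0.875, -0.076, -0.477], [-0.071, -0.997, 0.028], [-0.478, 0.009, -0.878]]
ft_force: [0.1, -0.4, -4.3]
gripper_width: 0.0584
```

Run:
```python
from h import *
T=pose(); print(inramp(T[:3,3]), r.sense()['ft_force'])
plan(T,ramp(-165,55,20),RT,'lay')
s=r.snapshot("wrist"); cv2.imwrite("pics/w3.png",s["img"][:,:,::-1])
```

```text
[-162.83196048   55.32277866   84.10154611] [ 0.05028807 -0.38950948 -4.30823793]
lay rows 2 d [-0.8 -0.1 32.1] a [ 0.29  0.28 -0.02]
```

View pics/w3.png

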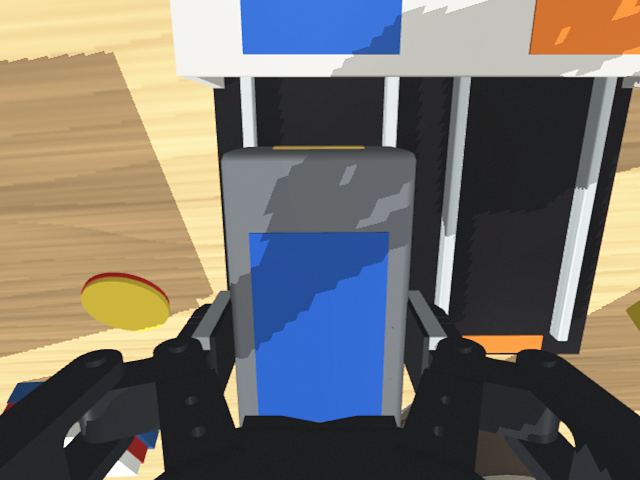

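The pack (222–415 px) is centred between the blue lane's guides (249 and 391) and parallel to them. Lowering it.

Call:
{"op": "send_rows", "data": {"moves": [{"fingers":0,"dx":-1.5,"dy":0,"dz":30,"ax":0.5,"ay":0.5,"az":0},{"fingers":0,"dx":0,"dy":0,"dz":20,"ax":0,"ay":0,"az":0},{"fingers":0,"dx":0,"dy":0,"dz":10,"ax":0,"ay":0,"az":0},{"fingers":0,"dx":0,"dy":0,"dz":3,"ax":0,"ay":0,"az":0},{"fingers":0,"dx":0,"dy":0,"dz":0,"ax":0,"ay":0,"az":0}]}}

```text
t: 4.87
ee_pos: [0.5656, 0.2196, 0.1326]
tcp_rot: [[0.88, -0.082, -0.468], [-0.073, -0.997, 0.037], [-0.469, 0.001, -0.883]]
ft_force: [0.8, 0.2, -3.5]
gripper_width: 0.0586
```

```bash
cat > st.py <<'E'
from h import *
s=r.sense(); T=pose()
print("t",s["t"],"ramp",inramp(T[:3,3]).round(1),"F ramp",(RR.T@s["ft_force"]).round(2),"M",s["moment"].round(2),"w",round(s["gripper_width"],4),"tilt err",Ro.from_matrix(RT.T@T[:3,:3]).as_rotvec(degrees=True).round(1))
E
python3 st.py
```

```text
t 4.8667 ramp [-164.8   54.6   22.9] F ramp [ 2.35  0.24 -2.7 ] M [-0.01 -0.56 -0.01] w 0.0586 tilt err [-0.   0.   0.1]
```

Call:
{"op": "send_rows", "data": {"moves": [{"fingers":0,"dx":0,"dy":0,"dz":3,"ax":0,"ay":0,"az":0},{"fingers":0,"dx":0,"dy":0,"dz":2,"ax":0,"ay":0,"az":0},{"fingers":0,"dx":0,"dy":0,"dz":0,"ax":0,"ay":0,"az":0}]}}

```text
t: 5.12
ee_pos: [0.5633, 0.2203, 0.1282]
tcp_rot: [[0.88, -0.081, -0.467], [-0.072, -0.997, 0.037], [-0.469, 0.001, -0.883]]
ft_force: [-0.0, -0.0, -3.7]
gripper_width: 0.0585
```

```bash
python3 st.py
```

```text
t 5.1167 ramp [-164.8   55.2   17.9] F ramp [ 1.71 -0.01 -3.24] M [-0.07 -0.54  0.03] w 0.0585 tilt err [-0.   0.   0.1]
```

Call:
{"op": "send_rows", "data": {"moves": [{"fingers":0,"dx":0,"dy":0,"dz":1.5,"ax":0,"ay":0,"az":0},{"fingers":0,"dx":0,"dy":0,"dz":0,"ax":0,"ay":0,"az":0}]}}

```text
t: 5.28
ee_pos: [0.563, 0.2204, 0.1275]
tcp_rot: [[0.881, -0.081, -0.466], [-0.072, -0.997, 0.037], [-0.468, 0.001, -0.884]]
ft_force: [2.7, -0.5, 2.3]
gripper_width: 0.0586
```

Call:
{"op": "send_rows", "data": {"moves": [{"fingers":0,"dx":0,"dy":0,"dz":1,"ax":0,"ay":0,"az":0},{"fingers":0,"dx":0,"dy":0,"dz":0,"ax":0,"ay":0,"az":0}]}}

```text
t: 5.45
ee_pos: [0.563, 0.2204, 0.1275]
tcp_rot: [[0.882, -0.081, -0.465], [-0.072, -0.997, 0.038], [-0.466, 0.0, -0.885]]
ft_force: [5.2, -1.7, 11.2]
gripper_width: 0.0585
```

```bash
python3 st.py
```

```text
t 5.45 ramp [-164.7   55.3   17.2] F ramp [-0.59 -1.24 12.35] M [-0.41 -0.1   0.13] w 0.0585 tilt err [0.  0.2 0. ]
```

Contact at ramp z≈17. I'll ease off, then release.

Call:
{"op": "send_rows", "data": {"moves": [{"fingers":0,"dx":0,"dy":0,"dz":-1.2,"ax":0,"ay":0,"az":0},{"fingers":1,"dx":0,"dy":0,"dz":0,"ax":0,"ay":0,"az":0},{"fingers":1,"dx":0,"dy":0,"dz":0,"ax":0,"ay":0,"az":0},{"fingers":1,"dx":0,"dy":0,"dz":0,"ax":0,"ay":0,"az":0},{"fingers":1,"dx":0,"dy":0,"dz":0,"ax":0,"ay":0,"az":0}]}}

```text
t: 5.87
ee_pos: [0.5622, 0.2205, 0.1267]
tcp_rot: [[0.88, -0.081, -0.468], [-0.072, -0.997, 0.037], [-0.47, 0.001, -0.883]]
ft_force: [0.4, -0.3, 0.3]
gripper_width: 0.0856
```

Call:
{"op": "send_rows", "data": {"moves": [{"fingers":1,"dx":0,"dy":0,"dz":-15,"ax":0,"ay":0,"az":0},{"fingers":1,"dx":0,"dy":0,"dz":-25,"ax":0,"ay":0,"az":0},{"fingers":0,"dx":-20,"dy":0,"dz":-10,"ax":0,"ay":0,"az":0},{"fingers":0,"dx":-35,"dy":0,"dz":0,"ax":0,"ay":0,"az":0},{"fingers":0,"dx":-35,"dy":0,"dz":0,"ax":0,"ay":0,"az":0}]}}

```text
t: 6.28
ee_pos: [0.5059, 0.2248, 0.2132]
tcp_rot: [[0.88, -0.082, -0.468], [-0.072, -0.997, 0.037], [-0.47, 0.001, -0.883]]
ft_force: [0.1, 0.3, 0.5]
gripper_width: 0.0514
```

Call:
{"op": "send_rows", "data": {"moves": [{"fingers":0,"dx":0,"dy":0,"dz":0,"ax":0,"ay":0,"az":0},{"fingers":0,"dx":0,"dy":0,"dz":0,"ax":0,"ay":0,"az":0},{"fingers":0,"dx":0,"dy":0,"dz":0,"ax":0,"ay":0,"az":0},{"fingers":0,"dx":0,"dy":0,"dz":0,"ax":0,"ay":0,"az":0}]}}

```text
t: 6.62
ee_pos: [0.5072, 0.2249, 0.2125]
tcp_rot: [[0.88, -0.081, -0.468], [-0.072, -0.997, 0.037], [-0.47, 0.001, -0.883]]
ft_force: [0.3, 0.2, 0.1]
gripper_width: 0.0008
```

```bash
python3 st.py
python3 - <<'E'
from h import *
s=r.snapshot("wrist"); cv2.imwrite("pics/w4.png",s["img"][:,:,::-1])
E
```

```text
t 6.6167 ramp [-254.1   55.3   65.9] F ramp [0.18 0.18 0.24] M [-0.05 -0.24 -0.05] w 0.0008 tilt err [-0.  -0.   0.1]
```

View pics/w4.png

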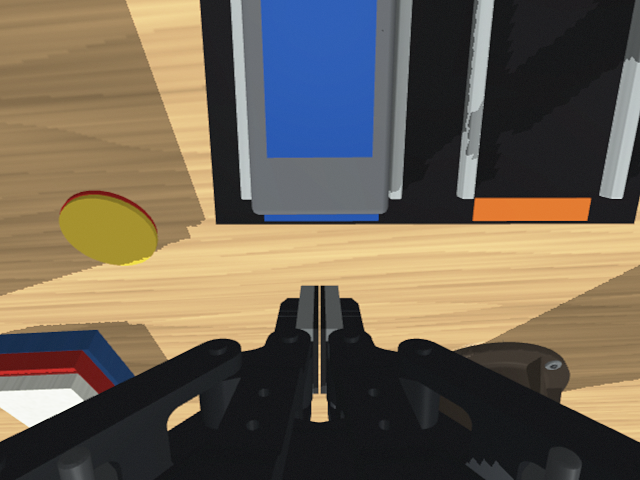

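The blue pack lies inside its guides (248–400 px), with its rear end on the blue mark at the upper edge. Next I go behind it with shut fingers.

Call:
{"op": "send_rows", "data": {"moves": [{"fingers":0,"dx":0,"dy":0,"dz":30,"ax":0,"ay":0,"az":0},{"fingers":0,"dx":0,"dy":0,"dz":23,"ax":0,"ay":0,"az":0},{"fingers":0,"dx":5,"dy":0,"dz":0,"ax":0,"ay":0,"az":0},{"fingers":0,"dx":5,"dy":0,"dz":0,"ax":0,"ay":0,"az":0},{"fingers":0,"dx":5,"dy":0,"dz":0,"ax":0,"ay":0,"az":0}]}}

```text
t: 7.08
ee_pos: [0.4965, 0.2259, 0.1593]
tcp_rot: [[0.88, -0.081, -0.467], [-0.072, -0.997, 0.037], [-0.469, 0.001, -0.883]]
ft_force: [1.1, -0.1, -0.2]
gripper_width: 0.0004
```

Call:
{"op": "send_rows", "data": {"moves": [{"fingers":0,"dx":5,"dy":0,"dz":0,"ax":0,"ay":0,"az":0},{"fingers":0,"dx":5,"dy":0,"dz":0,"ax":0,"ay":0,"az":0},{"fingers":0,"dx":5,"dy":0,"dz":0,"ax":0,"ay":0,"az":0},{"fingers":0,"dx":5,"dy":0,"dz":0,"ax":0,"ay":0,"az":0},{"fingers":0,"dx":5,"dy":0,"dz":0,"ax":0,"ay":0,"az":0}]}}

```text
t: 7.5
ee_pos: [0.5176, 0.2241, 0.1475]
tcp_rot: [[0.88, -0.081, -0.468], [-0.072, -0.997, 0.037], [-0.469, 0.001, -0.883]]
ft_force: [0.2, 0.2, 0.8]
gripper_width: -0.0001
```

```bash
python3 st.py
```

```text
t 7.5 ramp [-214.3   55.3   13.5] F ramp [-0.2   0.21  0.75] M [-0.04 -0.13  0.02] w -0.0001 tilt err [-0.   0.   0.1]
```

Call:
{"op": "send_rows", "data": {"moves": [{"fingers":0,"dx":5,"dy":0,"dz":0,"ax":0,"ay":0,"az":0},{"fingers":0,"dx":5,"dy":0,"dz":0,"ax":0,"ay":0,"az":0},{"fingers":0,"dx":5,"dy":0,"dz":0,"ax":0,"ay":0,"az":0},{"fingers":0,"dx":2,"dy":0,"dz":0,"ax":0,"ay":0,"az":0},{"fingers":0,"dx":1,"dy":0,"dz":0,"ax":0,"ay":0,"az":0}]}}

```text
t: 7.92
ee_pos: [0.5331, 0.2228, 0.1388]
tcp_rot: [[0.88, -0.081, -0.468], [-0.072, -0.997, 0.037], [-0.47, 0.001, -0.883]]
ft_force: [-0.5, 0.4, -0.1]
gripper_width: -0.0001
```

```bash
python3 st.py
```

```text
t 7.9167 ramp [-196.5   55.2   13. ] F ramp [-0.44  0.32 -0.39] M [ 0.   -0.2   0.03] w -0.0001 tilt err [-0.  -0.   0.1]
```

Call:
{"op": "send_rows", "data": {"moves": [{"fingers":0,"dx":3,"dy":0,"dz":0,"ax":0,"ay":0,"az":0},{"fingers":0,"dx":3,"dy":0,"dz":0,"ax":0,"ay":0,"az":0},{"fingers":0,"dx":2,"dy":0,"dz":0,"ax":0,"ay":0,"az":0},{"fingers":0,"dx":0,"dy":0,"dz":0,"ax":0,"ay":0,"az":0}]}}

```text
t: 8.25
ee_pos: [0.5402, 0.2222, 0.1351]
tcp_rot: [[0.88, -0.081, -0.468], [-0.072, -0.997, 0.037], [-0.469, 0.001, -0.883]]
ft_force: [-0.1, 0.1, 0.2]
gripper_width: -0.0002
```

```bash
python3 st.py
```

```text
t 8.25 ramp [-188.5   55.3   13.2] F ramp [-0.14  0.05  0.14] M [ 0.01 -0.25 -0.01] w -0.0002 tilt err [-0.   0.   0.1]
```

Call:
{"op": "send_rows", "data": {"moves": [{"fingers":0,"dx":2,"dy":0,"dz":0,"ax":0,"ay":0,"az":0},{"fingers":0,"dx":2,"dy":0,"dz":0,"ax":0,"ay":0,"az":0},{"fingers":0,"dx":1,"dy":0,"dz":0,"ax":0,"ay":0,"az":0},{"fingers":0,"dx":0,"dy":0,"dz":0,"ax":0,"ay":0,"az":0}]}}

```text
t: 8.58
ee_pos: [0.5445, 0.2219, 0.1329]
tcp_rot: [[0.88, -0.081, -0.468], [-0.072, -0.997, 0.037], [-0.469, 0.001, -0.883]]
ft_force: [-0.0, -0.3, -1.4]
gripper_width: -0.0
```

```bash
python3 st.py
```

```text
t 8.5833 ramp [-183.7   55.2   13.2] F ramp [ 0.65 -0.28 -1.19] M [-0.01 -0.2   0.  ] w -0.0 tilt err [-0.   0.   0.1]
```

Call:
{"op": "send_rows", "data": {"moves": [{"fingers":0,"dx":2,"dy":0,"dz":0,"ax":0,"ay":0,"az":0},{"fingers":0,"dx":2,"dy":0,"dz":0,"ax":0,"ay":0,"az":0},{"fingers":0,"dx":1,"dy":0,"dz":0,"ax":0,"ay":0,"az":0},{"fingers":0,"dx":0,"dy":0,"dz":0,"ax":0,"ay":0,"az":0}]}}

```text
t: 8.92
ee_pos: [0.5489, 0.2215, 0.1305]
tcp_rot: [[0.88, -0.081, -0.468], [-0.072, -0.997, 0.037], [-0.469, 0.001, -0.883]]
ft_force: [1.0, 0.3, 0.4]
gripper_width: 0.0003
```

```bash
python3 st.py
```

```text
t 8.9167 ramp [-178.6   55.2   13.2] F ramp [0.73 0.36 0.79] M [-0.05 -0.2   0.01] w 0.0003 tilt err [-0.   0.   0.1]
```

Call:
{"op": "send_rows", "data": {"moves": [{"fingers":0,"dx":2,"dy":0,"dz":0,"ax":0,"ay":0,"az":0},{"fingers":0,"dx":2,"dy":0,"dz":0,"ax":0,"ay":0,"az":0},{"fingers":0,"dx":0,"dy":0,"dz":0,"ax":0,"ay":0,"az":0}]}}

```text
t: 9.17
ee_pos: [0.5525, 0.2212, 0.1286]
tcp_rot: [[0.88, -0.081, -0.468], [-0.072, -0.997, 0.037], [-0.469, 0.001, -0.883]]
ft_force: [0.8, -0.6, -0.4]
gripper_width: 0.0002
```

```bash
python3 st.py
```

```text
t 9.1667 ramp [-174.5   55.2   13.2] F ramp [ 0.89 -0.54  0.05] M [-0.05 -0.24  0.03] w 0.0002 tilt err [-0.   0.   0.1]
```

Call:
{"op": "send_rows", "data": {"moves": [{"fingers":0,"dx":2,"dy":0,"dz":0,"ax":0,"ay":0,"az":0},{"fingers":0,"dx":2,"dy":0,"dz":0,"ax":0,"ay":0,"az":0},{"fingers":0,"dx":0,"dy":0,"dz":0,"ax":0,"ay":0,"az":0}]}}

```text
t: 9.42
ee_pos: [0.556, 0.221, 0.1267]
tcp_rot: [[0.88, -0.081, -0.468], [-0.072, -0.997, 0.037], [-0.469, 0.001, -0.883]]
ft_force: [-0.1, 0.4, 0.0]
gripper_width: -0.0001
```

```bash
python3 st.py
```

```text
t 9.4167 ramp [-170.5   55.3   13.2] F ramp [-0.16  0.39 -0.06] M [-0.03 -0.26  0.03] w -0.0001 tilt err [-0.   0.   0.1]
```

Call:
{"op": "send_rows", "data": {"moves": [{"fingers":0,"dx":2,"dy":0,"dz":0,"ax":0,"ay":0,"az":0},{"fingers":0,"dx":2,"dy":0,"dz":0,"ax":0,"ay":0,"az":0},{"fingers":0,"dx":0,"dy":0,"dz":0,"ax":0,"ay":0,"az":0}]}}

```text
t: 9.67
ee_pos: [0.5595, 0.2206, 0.1248]
tcp_rot: [[0.88, -0.081, -0.468], [-0.072, -0.997, 0.037], [-0.469, 0.001, -0.883]]
ft_force: [-0.3, -0.8, -0.7]
gripper_width: 0.0001
```

```bash
python3 st.py
python3 - <<'E'
from h import *
s=r.snapshot("wrist"); cv2.imwrite("pics/w5.png",s["img"][:,:,::-1])
E
```

```text
t 9.6667 ramp [-166.5   55.2   13.2] F ramp [ 0.12 -0.78 -0.73] M [-0.04 -0.26 -0.02] w 0.0001 tilt err [-0.   0.   0.1]
```

View pics/w5.png

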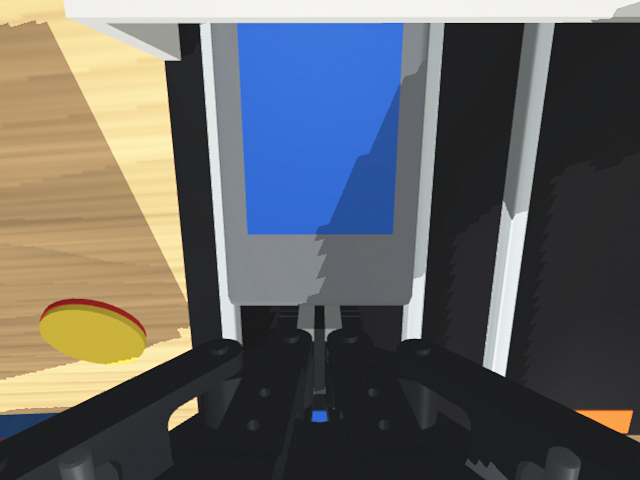

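The pack is moving under the hood in front of the fingers, with its rear edge at pixel row 303 and straight. No stop felt yet.

Call:
{"op": "send_rows", "data": {"moves": [{"fingers":0,"dx":2,"dy":0,"dz":0,"ax":0,"ay":0,"az":0},{"fingers":0,"dx":2,"dy":0,"dz":0,"ax":0,"ay":0,"az":0},{"fingers":0,"dx":0,"dy":0,"dz":0,"ax":0,"ay":0,"az":0}]}}

```text
t: 9.97
ee_pos: [0.563, 0.2204, 0.1229]
tcp_rot: [[0.88, -0.081, -0.468], [-0.072, -0.997, 0.037], [-0.469, 0.001, -0.883]]
ft_force: [0.2, 0.6, -0.7]
gripper_width: 0.0
```

```bash
python3 st.py
```

```text
t 9.9667 ramp [-162.5   55.2   13.2] F ramp [ 0.42  0.66 -0.57] M [ 0.04 -0.24 -0.01] w 0.0 tilt err [-0.   0.   0.1]
```

Call:
{"op": "send_rows", "data": {"moves": [{"fingers":0,"dx":2,"dy":0,"dz":0,"ax":0,"ay":0,"az":0},{"fingers":0,"dx":2,"dy":0,"dz":0,"ax":0,"ay":0,"az":0},{"fingers":0,"dx":0,"dy":0,"dz":0,"ax":0,"ay":0,"az":0}]}}

```text
t: 10.22
ee_pos: [0.5666, 0.2201, 0.121]
tcp_rot: [[0.88, -0.081, -0.468], [-0.072, -0.997, 0.037], [-0.469, 0.001, -0.883]]
ft_force: [-0.6, 0.3, 0.1]
gripper_width: -0.0
```

```bash
python3 st.py
```

```text
t 10.2167 ramp [-158.5   55.2   13.2] F ramp [-0.64  0.27 -0.21] M [-0.06 -0.2   0.05] w -0.0 tilt err [-0.   0.   0.1]
```

Call:
{"op": "send_rows", "data": {"moves": [{"fingers":0,"dx":2,"dy":0,"dz":0,"ax":0,"ay":0,"az":0},{"fingers":0,"dx":2,"dy":0,"dz":0,"ax":0,"ay":0,"az":0},{"fingers":0,"dx":0,"dy":0,"dz":0,"ax":0,"ay":0,"az":0}]}}

```text
t: 10.47
ee_pos: [0.5701, 0.2198, 0.1192]
tcp_rot: [[0.88, -0.081, -0.468], [-0.072, -0.997, 0.037], [-0.469, 0.001, -0.883]]
ft_force: [0.3, 0.0, -0.8]
gripper_width: -0.0001
```

```bash
python3 st.py
```

```text
t 10.4667 ramp [-154.5   55.2   13.2] F ramp [ 0.64  0.04 -0.6 ] M [-0.01 -0.19  0.04] w -0.0001 tilt err [-0.   0.   0.1]
```

Call:
{"op": "send_rows", "data": {"moves": [{"fingers":0,"dx":2,"dy":0,"dz":0,"ax":0,"ay":0,"az":0},{"fingers":0,"dx":2,"dy":0,"dz":0,"ax":0,"ay":0,"az":0},{"fingers":0,"dx":0,"dy":0,"dz":0,"ax":0,"ay":0,"az":0}]}}

```text
t: 10.72
ee_pos: [0.5736, 0.2195, 0.1173]
tcp_rot: [[0.88, -0.081, -0.468], [-0.072, -0.997, 0.037], [-0.469, 0.001, -0.883]]
ft_force: [-0.1, 0.3, -0.1]
gripper_width: -0.0003
```

```bash
python3 st.py
```

```text
t 10.7167 ramp [-150.5   55.2   13.2] F ramp [-0.04  0.31 -0.14] M [-0.03 -0.26  0.06] w -0.0003 tilt err [-0.   0.   0.1]
```

Call:
{"op": "send_rows", "data": {"moves": [{"fingers":0,"dx":2,"dy":0,"dz":0,"ax":0,"ay":0,"az":0},{"fingers":0,"dx":2,"dy":0,"dz":0,"ax":0,"ay":0,"az":0},{"fingers":0,"dx":0,"dy":0,"dz":0,"ax":0,"ay":0,"az":0}]}}

```text
t: 10.97
ee_pos: [0.5771, 0.2192, 0.1155]
tcp_rot: [[0.88, -0.081, -0.468], [-0.072, -0.997, 0.037], [-0.469, 0.001, -0.883]]
ft_force: [-0.3, 0.1, -0.5]
gripper_width: 0.0
```

```bash
python3 st.py
python3 - <<'E'
from h import *
s=r.snapshot("wrist"); cv2.imwrite("pics/w6.png",s["img"][:,:,::-1])
# rear end of label and of pack top on plane ramp z=36
def onramp(p,z):
    o,d=ray(s,p); n=RR[:,2]; P=o+d*((O+n*z/1e3-o)@n)/(d@n); return inramp(P)
for b in blobs(s,"b",1000): 
    bx=cv2.boxPoints(b[3]); print(b[:3],bx.round(), [onramp(p,36).round(1) for p in bx])
g=cv2.cvtColor(s["img"],cv2.COLOR_RGB2GRAY)
print(g[225:330:3,270], g[225:330:3,250])
print(onramp((270,303),36))
E
```

```text
t 10.9667 ramp [-146.6   55.2   13.2] F ramp [-0.05  0.08 -0.64] M [-0.01 -0.28  0.01] w 0.0 tilt err [-0.  -0.   0.1]
(319.6266629531634, 173.1992294480806, 17952.5) [[242. 114.]
 [398. 114.]
 [398. 234.]
 [242. 234.]] [array([-76.3,  78. ,  36. ]), array([-76.3,  33.5,  36. ]), array([-111.8,   31.6,   36. ]), array([-111.8,   79.9,   36. ])]
(322.9580760324199, 37.71085809854625, 20728.0) [[183.   0.]
 [463.   0.]
 [463.  77.]
 [183.  77.]] [array([-47.3,  92.3,  36. ]), array([-47.3,  17.6,  36. ]), array([-66.5,  15.8,  36. ]), array([-66.5,  94. ,  36. ])]
[ 98  99  98  99 133 132 133 132 132 132 132 133 133 132 132 131 131 133
 132 132 132 132 132 133 131 131 138  73  33  36  25  29  25  25  28] [ 97  98  98  99 133 132 133 133 133 133 131 131 131 130 130 132 130 130
 132 133 132 133 132 134 133 132 137  73  26  29  26  27  26  26  29]
[-134.99114287   71.96938574   36.        ]
```

Call:
{"op": "send_rows", "data": {"moves": [{"fingers":0,"dx":2,"dy":0,"dz":0,"ax":0,"ay":0,"az":0},{"fingers":0,"dx":2,"dy":0,"dz":0,"ax":0,"ay":0,"az":0},{"fingers":0,"dx":0,"dy":0,"dz":0,"ax":0,"ay":0,"az":0}]}}

```text
t: 11.27
ee_pos: [0.5803, 0.219, 0.1138]
tcp_rot: [[0.88, -0.081, -0.469], [-0.072, -0.997, 0.037], [-0.47, 0.001, -0.883]]
ft_force: [-3.9, 0.3, 3.8]
gripper_width: 0.0002
```

```bash
python3 st.py
python3 - <<'E'
from h import *
s=r.snapshot("top"); cv2.imwrite("pics/t6.png",cv2.resize(s["img"][130:270,190:310,::-1],(684,798),interpolation=cv2.INTER_CUBIC))
s=r.snapshot("wrist"); cv2.imwrite("pics/w7.png",s["img"][:,:,::-1])
def onramp(p,z):
    o,d=ray(s,p); n=RR[:,2]; P=o+d*((O+n*z/1e3-o)@n)/(d@n); return inramp(P)
for b in blobs(s,"b",1000): print(b[:3],[onramp(p,36).round(1) for p in cv2.boxPoints(b[3])],[onramp(p,57).round(1) for p in cv2.boxPoints(b[3])])
E
```

```text
t 11.2667 ramp [-142.9   55.3   13.2] F ramp [-5.21 -0.01  1.52] M [ 0.01  0.27 -0.02] w 0.0002 tilt err [-0. -0.  0.]
(319.7592269407278, 181.39478163445585, 15471.0) [array([-77.,  78.,  36.]), array([-77. ,  33.6,  36. ]), array([-108.1,   31.9,   36. ]), array([-108.1,   79.6,   36. ])] [array([-76.9,  74.2,  57. ]), array([-76.9,  37.5,  57. ]), array([-102.5,   36.2,   57. ]), array([-102.5,   75.5,   57. ])]
(323.1711653392967, 46.549204231890876, 25489.0) [array([-43.6,  92. ,  36. ]), array([-43.6,  17.7,  36. ]), array([-67.2,  15.4,  36. ]), array([-67.2,  94.2,  36. ])] [array([-49.4,  85.8,  57. ]), array([-49.4,  24.5,  57. ]), array([-68.8,  22.6,  57. ]), array([-68.8,  87.5,  57. ])]
```

View pics/w7.png

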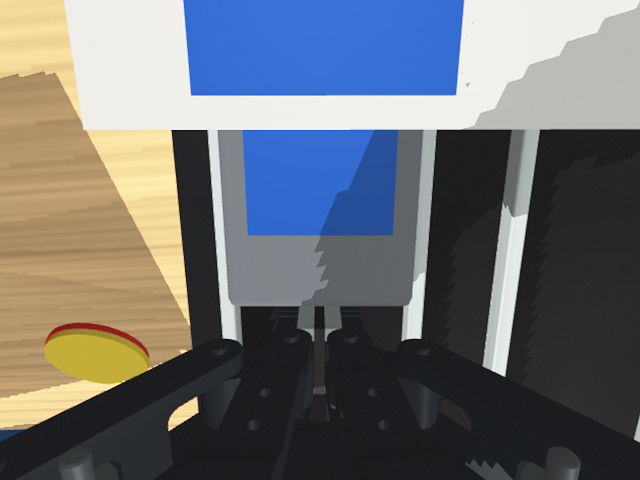

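The stop is felt: Fx went from 0 to -5.2 N over the last 4 mm, so roughly 4–6 mm of spring. The picture shows the pack's rear edge level at row 305 on both sides, i.e. square. Backing off slowly and checking that it holds.

Call:
{"op": "send_rows", "data": {"moves": [{"fingers":0,"dx":-1,"dy":0,"dz":0,"ax":0,"ay":0,"az":0},{"fingers":0,"dx":-1,"dy":0,"dz":0,"ax":0,"ay":0,"az":0},{"fingers":0,"dx":-2,"dy":0,"dz":0,"ax":0,"ay":0,"az":0},{"fingers":0,"dx":-4,"dy":0,"dz":0,"ax":0,"ay":0,"az":0},{"fingers":0,"dx":-10,"dy":0,"dz":0,"ax":0,"ay":0,"az":0}]}}

```text
t: 11.78
ee_pos: [0.5645, 0.2201, 0.1218]
tcp_rot: [[0.88, -0.081, -0.468], [-0.072, -0.997, 0.037], [-0.469, 0.001, -0.883]]
ft_force: [-0.3, 0.8, -0.5]
gripper_width: -0.0003
```

```bash
python3 st.py
cat > lab.py <<'E'
import sys
from h import *
s=r.snapshot("wrist"); cv2.imwrite(f"pics/l{r.sense()['t']:.1f}.png",s["img"][:,:,::-1])
def onramp(p,z):
    o,d=ray(s,p); n=RR[:,2]; P=o+d*((O+n*z/1e3-o)@n)/(d@n); return inramp(P)
for b in blobs(s,sys.argv[1],1000): print(np.round(b[:3]),"as pack label",[onramp(p,36).round(1)[:2] for p in cv2.boxPoints(b[3])])
E
python3 lab.py b
```

```text
t 11.7833 ramp [-160.7   55.1   12.9] F ramp [-0.04  0.81 -0.6 ] M [-0.03 -0.16 -0.03] w -0.0003 tilt err [-0.   0.   0.1]
[  319.   113. 19886.] as pack label [array([-73.7,  78.1]), array([-73.7,  33.7]), array([-108.7,   31.8]), array([-108.6,   80. ])]
[ 322.    3. 1676.] as pack label [array([-61.5,  92.3]), array([-61.5,  17.8]), array([-63. ,  17.7]), array([-62.9,  92.4])]
```

The blue pack held: label edge at -108.6, against -108.1 when pressed and -111.8 before contact. Now the orange pack.

Call:
{"op": "send_rows", "data": {"moves": [{"fingers":0,"dx":-10,"dy":0,"dz":-30,"ax":0,"ay":0,"az":0},{"fingers":1,"dx":0,"dy":0,"dz":-40,"ax":0,"ay":0,"az":0},{"fingers":1,"dx":0,"dy":0,"dz":-40,"ax":0,"ay":0,"az":0},{"fingers":1,"dx":0,"dy":0,"dz":0,"ax":0,"ay":0,"az":0}]}}

```text
t: 12.17
ee_pos: [0.6106, 0.217, 0.2311]
tcp_rot: [[0.885, -0.081, -0.458], [-0.071, -0.997, 0.039], [-0.46, -0.002, -0.888]]
ft_force: [0.8, 0.9, 0.1]
gripper_width: 0.0361
```

```bash
python3 st.py; python3 -c "
from h import *
plan(pose(),[.507,-.3495,.16],down(-8.3))"
```

```text
t 12.1667 ramp [-171.2   55.6  131.1] F ramp [0.53 1.   0.45] M [ 0.   -0.27  0.06] w 0.0361 tilt err [0.1 0.6 0. ]
 rows 15 d [-1.4 38.3  5.4] a [0.05 1.82 0.24]
```

Call:
{"op": "send_rows", "data": {"moves": [{"fingers":1,"dx":-1.4,"dy":38.3,"dz":5.4,"ax":0,"ay":1.82,"az":0.24},{"fingers":1,"dx":-1.4,"dy":38.3,"dz":5.4,"ax":0,"ay":1.82,"az":0.24},{"fingers":1,"dx":-1.4,"dy":38.3,"dz":5.4,"ax":0,"ay":1.82,"az":0.24},{"fingers":1,"dx":-1.4,"dy":38.3,"dz":5.4,"ax":0,"ay":1.82,"az":0.24},{"fingers":1,"dx":-1.4,"dy":38.3,"dz":5.4,"ax":0,"ay":1.82,"az":0.24}]}}

```text
t: 12.58
ee_pos: [0.5719, 0.0262, 0.2035]
tcp_rot: [[0.942, -0.099, -0.321], [-0.097, -0.995, 0.023], [-0.322, 0.009, -0.947]]
ft_force: [1.3, 0.4, -0.3]
gripper_width: 0.0853
```

Call:
{"op": "send_rows", "data": {"moves": [{"fingers":1,"dx":-1.4,"dy":38.3,"dz":5.4,"ax":0,"ay":1.82,"az":0.24},{"fingers":1,"dx":-1.4,"dy":38.3,"dz":5.4,"ax":0,"ay":1.82,"az":0.24},{"fingers":1,"dx":-1.4,"dy":38.3,"dz":5.4,"ax":0,"ay":1.82,"az":0.24},{"fingers":1,"dx":-1.4,"dy":38.3,"dz":5.4,"ax":0,"ay":1.82,"az":0.24},{"fingers":1,"dx":-1.4,"dy":38.3,"dz":5.4,"ax":0,"ay":1.82,"az":0.24}]}}

```text
t: 13.0
ee_pos: [0.5376, -0.163, 0.1816]
tcp_rot: [[0.978, -0.12, -0.168], [-0.121, -0.993, 0.005], [-0.167, 0.015, -0.986]]
ft_force: [0.8, -0.8, -0.2]
gripper_width: 0.0852
```

Call:
{"op": "send_rows", "data": {"moves": [{"fingers":1,"dx":-1.4,"dy":38.3,"dz":5.4,"ax":0,"ay":1.82,"az":0.24},{"fingers":1,"dx":-1.4,"dy":38.3,"dz":5.4,"ax":0,"ay":1.82,"az":0.24},{"fingers":1,"dx":-1.4,"dy":38.3,"dz":5.4,"ax":0,"ay":1.82,"az":0.24},{"fingers":1,"dx":-1.4,"dy":38.3,"dz":5.4,"ax":0,"ay":1.82,"az":0.24},{"fingers":1,"dx":-1.4,"dy":38.3,"dz":5.4,"ax":0,"ay":1.82,"az":0.24}]}}

```text
t: 13.42
ee_pos: [0.5032, -0.3521, 0.1585]
tcp_rot: [[0.99, -0.141, -0.012], [-0.141, -0.99, -0.016], [-0.009, 0.017, -1.0]]
ft_force: [0.5, -0.5, -0.1]
gripper_width: 0.0853
```

Call:
{"op": "send_rows", "data": {"moves": [{"fingers":1,"dx":0,"dy":0,"dz":0,"ax":0,"ay":0,"az":0},{"fingers":1,"dx":0,"dy":0,"dz":0,"ax":0,"ay":0,"az":0}]}}

```text
t: 13.58
ee_pos: [0.5029, -0.3519, 0.158]
tcp_rot: [[0.99, -0.144, -0.014], [-0.144, -0.989, -0.014], [-0.012, 0.016, -1.0]]
ft_force: [0.6, 0.1, -1.2]
gripper_width: 0.0851
```

Run:
```python
from h import *
s=r.snapshot("wrist"); cv2.imwrite("pics/w8.png",s["img"][:,:,::-1])
print(pose().round(3))
for b in blobs(s,"o",1000):
    q=np.array([onz(s,p,.036)[:2] for p in cv2.boxPoints(b[3])]); e=[q[1]-q[0],q[2]-q[1]]; l=max(e,key=np.linalg.norm)
    c=onz(s,b[:2],.036); y=np.degrees(np.arctan2(l[1],l[0])); y=(y+90)%180-90
    print(np.round(b[:3]),c*1e3,[np.linalg.norm(k) for k in e],y); plan(pose(),[c[0],c[1],.012],down(y))
```

```text
[[ 0.99  -0.142 -0.014  0.503]
 [-0.142 -0.99  -0.014 -0.351]
 [-0.012  0.016 -1.     0.158]
 [ 0.     0.     0.     1.   ]]
[ 312.  219. 6178.] [ 509.04112421 -349.22856924   36.        ] [np.float64(0.04259764133434928), np.float64(0.06918061955932012)] -7.213230009019185
 rows 4 d [ 1.6 -0.9 36.5] a [ 0.23  0.17 -0.24]
```

The wrist measurement, (509.0, -349.2) with yaw -7.2°, agrees with the top and side views. Descend and grip.

Call:
{"op": "send_rows", "data": {"moves": [{"fingers":1,"dx":5.5,"dy":-3.5,"dz":35,"ax":0.9,"ay":0.7,"az":-0.9},{"fingers":1,"dx":0,"dy":0,"dz":40,"ax":0,"ay":0,"az":0},{"fingers":1,"dx":0,"dy":0,"dz":35,"ax":0,"ay":0,"az":0},{"fingers":1,"dx":0,"dy":0,"dz":23,"ax":0,"ay":0,"az":0},{"fingers":1,"dx":0,"dy":0,"dz":12,"ax":0,"ay":0,"az":0}]}}

```text
t: 14.05
ee_pos: [0.5093, -0.346, 0.0104]
tcp_rot: [[0.992, -0.123, -0.002], [-0.123, -0.992, 0.002], [-0.003, -0.002, -1.0]]
ft_force: [-0.0, 0.5, 0.9]
gripper_width: 0.0854
```

Call:
{"op": "send_rows", "data": {"moves": [{"fingers":1,"dx":0,"dy":0,"dz":0,"ax":0,"ay":0,"az":0},{"fingers":0,"dx":0,"dy":0,"dz":0,"ax":0,"ay":0,"az":0},{"fingers":0,"dx":0,"dy":0,"dz":0,"ax":0,"ay":0,"az":0},{"fingers":0,"dx":0,"dy":0,"dz":0,"ax":0,"ay":0,"az":0},{"fingers":0,"dx":0,"dy":0,"dz":0,"ax":0,"ay":0,"az":0}]}}

```text
t: 14.47
ee_pos: [0.5106, -0.3489, 0.0154]
tcp_rot: [[0.992, -0.125, 0.004], [-0.125, -0.992, -0.003], [0.004, 0.002, -1.0]]
ft_force: [0.7, 1.7, 6.9]
gripper_width: 0.0588
```

Call:
{"op": "send_rows", "data": {"moves": [{"fingers":0,"dx":0,"dy":0,"dz":0,"ax":0,"ay":0,"az":0},{"fingers":0,"dx":0,"dy":0,"dz":0,"ax":0,"ay":0,"az":0},{"fingers":0,"dx":0,"dy":0,"dz":0,"ax":0,"ay":0,"az":0}]}}

```text
t: 14.72
ee_pos: [0.5106, -0.3489, 0.0154]
tcp_rot: [[0.992, -0.125, 0.004], [-0.125, -0.992, -0.003], [0.004, 0.002, -1.0]]
ft_force: [1.3, 1.2, 6.3]
gripper_width: 0.0586
```

Call:
{"op": "send_rows", "data": {"moves": [{"fingers":0,"dx":0,"dy":0,"dz":-20,"ax":0,"ay":0,"az":0},{"fingers":0,"dx":0,"dy":0,"dz":-40,"ax":0,"ay":0,"az":0},{"fingers":0,"dx":0,"dy":0,"dz":-40,"ax":0,"ay":0,"az":0},{"fingers":0,"dx":0,"dy":0,"dz":-40,"ax":0,"ay":0,"az":0},{"fingers":0,"dx":0,"dy":0,"dz":-40,"ax":0,"ay":0,"az":0}]}}

```text
t: 15.13
ee_pos: [0.5091, -0.348, 0.1961]
tcp_rot: [[0.992, -0.125, 0.001], [-0.125, -0.992, -0.001], [0.002, 0.001, -1.0]]
ft_force: [0.5, -1.6, -3.2]
gripper_width: 0.0584
```

Call:
{"op": "send_rows", "data": {"moves": [{"fingers":0,"dx":0,"dy":0,"dz":-20,"ax":0,"ay":0,"az":0},{"fingers":0,"dx":0,"dy":0,"dz":0,"ax":0,"ay":0,"az":0}]}}

```text
t: 15.3
ee_pos: [0.5106, -0.3492, 0.2195]
tcp_rot: [[0.992, -0.125, 0.008], [-0.125, -0.992, -0.007], [0.009, 0.006, -1.0]]
ft_force: [0.1, -0.5, -3.0]
gripper_width: 0.0583
```

```bash
python3 -c "
from h import *
print(r.sense()['gripper_width'],r.sense()['ft_force'])
T=pose(); print(T[:3,3])
T=plan(T,ramp(-165,-55,87),RT,'over')"
```

```text
0.05832683082957409 [ 0.10152267 -0.52810611 -3.00323165]
[ 0.51062694 -0.34921191  0.21952563]
over rows 12 d [  2.8 -38.6   1.8] a [-0.02 -2.37 -0.22]
```

Call:
{"op": "send_rows", "data": {"moves": [{"fingers":0,"dx":2.8,"dy":-38.6,"dz":1.5,"ax":0,"ay":-2.37,"az":-0.22},{"fingers":0,"dx":2.8,"dy":-38.6,"dz":1.5,"ax":0,"ay":-2.37,"az":-0.22},{"fingers":0,"dx":2.8,"dy":-38.6,"dz":1.5,"ax":0,"ay":-2.37,"az":-0.22},{"fingers":0,"dx":2.8,"dy":-38.6,"dz":1.5,"ax":0,"ay":-2.37,"az":-0.22},{"fingers":0,"dx":2.8,"dy":-38.6,"dz":1.5,"ax":0,"ay":-2.37,"az":-0.22}]}}

```text
t: 15.72
ee_pos: [0.5449, -0.1564, 0.204]
tcp_rot: [[0.973, -0.107, -0.206], [-0.104, -0.994, 0.023], [-0.207, -0.001, -0.978]]
ft_force: [0.5, -1.1, -2.7]
gripper_width: 0.0587
```

Call:
{"op": "send_rows", "data": {"moves": [{"fingers":0,"dx":2.8,"dy":-38.6,"dz":1.5,"ax":0,"ay":-2.37,"az":-0.22},{"fingers":0,"dx":2.8,"dy":-38.6,"dz":1.5,"ax":0,"ay":-2.37,"az":-0.22},{"fingers":0,"dx":2.8,"dy":-38.6,"dz":1.5,"ax":0,"ay":-2.37,"az":-0.22},{"fingers":0,"dx":2.8,"dy":-38.6,"dz":1.5,"ax":0,"ay":-2.37,"az":-0.22},{"fingers":0,"dx":2.8,"dy":-38.6,"dz":1.5,"ax":0,"ay":-2.37,"az":-0.22}]}}

```text
t: 16.13
ee_pos: [0.5753, 0.0347, 0.1934]
tcp_rot: [[0.912, -0.088, -0.401], [-0.078, -0.996, 0.042], [-0.403, -0.007, -0.915]]
ft_force: [0.8, -0.5, -4.4]
gripper_width: 0.0585
```

Call:
{"op": "send_rows", "data": {"moves": [{"fingers":0,"dx":2.8,"dy":-38.6,"dz":1.5,"ax":0,"ay":-2.37,"az":-0.22},{"fingers":0,"dx":2.8,"dy":-38.6,"dz":1.5,"ax":0,"ay":-2.37,"az":-0.22},{"fingers":0,"dx":0,"dy":0,"dz":0,"ax":0,"ay":0,"az":0},{"fingers":0,"dx":0,"dy":0,"dz":0,"ax":0,"ay":0,"az":0},{"fingers":0,"dx":0,"dy":0,"dz":0,"ax":0,"ay":0,"az":0}]}}

```text
t: 16.55
ee_pos: [0.5858, 0.1091, 0.1889]
tcp_rot: [[0.877, -0.081, -0.474], [-0.066, -0.997, 0.047], [-0.476, -0.01, -0.879]]
ft_force: [0.1, 0.4, -2.2]
gripper_width: 0.0587
```

```bash
python3 st.py; python3 lab.py o; python3 -c "
from h import *
T=plan(pose(),ramp(-165,-55,22),RT,'lay')"
```

```text
t 16.55 ramp [-165.6  -53.8   86.2] F ramp [ 1.13  0.45 -1.93] M [-0.05 -0.51  0.03] w 0.0587 tilt err [ 0.5 -0.4 -0.3]
[  319.   327. 22638.] as pack label [array([-261.7,  -13.3]), array([-153.4,  -19. ]), array([-153.8,  -87.5]), array([-261.9,  -92. ])]
lay rows 2 d [ 0.5  0.5 32.3] a [-0.28  0.2   0.1 ]
```

Call:
{"op": "send_rows", "data": {"moves": [{"fingers":0,"dx":1,"dy":1,"dz":30,"ax":-0.55,"ay":0.4,"az":0.2},{"fingers":0,"dx":0,"dy":0,"dz":20,"ax":0,"ay":0,"az":0},{"fingers":0,"dx":0,"dy":0,"dz":11,"ax":0,"ay":0,"az":0},{"fingers":0,"dx":0,"dy":0,"dz":3,"ax":0,"ay":0,"az":0},{"fingers":0,"dx":0,"dy":0,"dz":0,"ax":0,"ay":0,"az":0}]}}

```text
t: 17.02
ee_pos: [0.5567, 0.1099, 0.1326]
tcp_rot: [[0.88, -0.081, -0.468], [-0.072, -0.997, 0.039], [-0.47, -0.0, -0.883]]
ft_force: [0.8, 0.0, -2.6]
gripper_width: 0.0587
```

```bash
python3 st.py; python3 lab.py o >/dev/null; ls -t pics | head -1
```

```text
t 17.0167 ramp [-164.9  -55.4   22.9] F ramp [ 1.91  0.1  -1.95] M [-0.05 -0.45 -0.05] w 0.0587 tilt err [ 0. -0.  0.]
l17.1.png
```

Call:
{"op": "send_rows", "data": {"moves": [{"fingers":0,"dx":0,"dy":0,"dz":3,"ax":0,"ay":0,"az":0},{"fingers":0,"dx":0,"dy":0,"dz":1.5,"ax":0,"ay":0,"az":0},{"fingers":0,"dx":0,"dy":0,"dz":0,"ax":0,"ay":0,"az":0}]}}

```text
t: 17.32
ee_pos: [0.5549, 0.111, 0.1288]
tcp_rot: [[0.88, -0.08, -0.467], [-0.07, -0.997, 0.038], [-0.469, -0.001, -0.883]]
ft_force: [0.5, -0.6, -2.0]
gripper_width: 0.0588
```

Call:
{"op": "send_rows", "data": {"moves": [{"fingers":0,"dx":0,"dy":0,"dz":1,"ax":0,"ay":0,"az":0},{"fingers":0,"dx":0,"dy":0,"dz":0,"ax":0,"ay":0,"az":0}]}}

```text
t: 17.48
ee_pos: [0.5545, 0.1112, 0.1279]
tcp_rot: [[0.881, -0.08, -0.467], [-0.07, -0.997, 0.038], [-0.469, -0.001, -0.883]]
ft_force: [0.6, -0.5, -2.4]
gripper_width: 0.0584
```

```bash
python3 st.py
```

```text
t 17.4833 ramp [-164.7  -54.3   17.7] F ramp [ 1.67 -0.41 -1.8 ] M [-0.14 -0.54  0.1 ] w 0.0584 tilt err [ 0.  0. -0.]
```

Call:
{"op": "send_rows", "data": {"moves": [{"fingers":0,"dx":0,"dy":0,"dz":1,"ax":0,"ay":0,"az":0},{"fingers":0,"dx":0,"dy":0,"dz":0,"ax":0,"ay":0,"az":0}]}}

```text
t: 17.65
ee_pos: [0.5545, 0.1112, 0.1278]
tcp_rot: [[0.881, -0.08, -0.466], [-0.07, -0.997, 0.038], [-0.468, -0.001, -0.884]]
ft_force: [1.7, -0.8, 5.6]
gripper_width: 0.0588
```

```bash
python3 st.py
```

```text
t 17.65 ramp [-164.7  -54.3   17.6] F ramp [-1.05 -0.66  5.78] M [-0.34 -0.1   0.15] w 0.0588 tilt err [ 0.   0.1 -0. ]
```

Call:
{"op": "send_rows", "data": {"moves": [{"fingers":0,"dx":0,"dy":0,"dz":0.6,"ax":0,"ay":0,"az":0},{"fingers":0,"dx":0,"dy":0,"dz":0,"ax":0,"ay":0,"az":0}]}}

```text
t: 17.82
ee_pos: [0.5545, 0.1112, 0.1278]
tcp_rot: [[0.882, -0.08, -0.465], [-0.07, -0.997, 0.038], [-0.467, -0.001, -0.884]]
ft_force: [3.5, -1.0, 9.7]
gripper_width: 0.0586
```

```bash
python3 st.py
```

```text
t 17.8167 ramp [-164.6  -54.3   17.6] F ramp [-1.42 -0.69 10.27] M [-0.38  0.07  0.18] w 0.0586 tilt err [ 0.   0.2 -0. ]
```

Floor contact is at the same height as for blue, so the pack isn't sitting on a guide. Release, move uphill, shut, and drop behind it.

Call:
{"op": "send_rows", "data": {"moves": [{"fingers":0,"dx":0,"dy":0,"dz":-1,"ax":0,"ay":0,"az":0},{"fingers":1,"dx":0,"dy":0,"dz":0,"ax":0,"ay":0,"az":0},{"fingers":1,"dx":0,"dy":0,"dz":0,"ax":0,"ay":0,"az":0},{"fingers":1,"dx":0,"dy":0,"dz":0,"ax":0,"ay":0,"az":0},{"fingers":1,"dx":0,"dy":0,"dz":0,"ax":0,"ay":0,"az":0}]}}

```text
t: 18.23
ee_pos: [0.5539, 0.1113, 0.1271]
tcp_rot: [[0.88, -0.08, -0.468], [-0.07, -0.997, 0.038], [-0.47, -0.001, -0.883]]
ft_force: [-1.5, -0.1, 0.9]
gripper_width: 0.0858
```

Call:
{"op": "send_rows", "data": {"moves": [{"fingers":1,"dx":0,"dy":0,"dz":-15,"ax":0,"ay":0,"az":0},{"fingers":1,"dx":0,"dy":0,"dz":-25,"ax":0,"ay":0,"az":0},{"fingers":0,"dx":-20,"dy":0,"dz":-10,"ax":0,"ay":0,"az":0},{"fingers":0,"dx":-35,"dy":0,"dz":0,"ax":0,"ay":0,"az":0},{"fingers":0,"dx":-35,"dy":0,"dz":0,"ax":0,"ay":0,"az":0}]}}

```text
t: 18.65
ee_pos: [0.4975, 0.1155, 0.2136]
tcp_rot: [[0.88, -0.08, -0.468], [-0.071, -0.997, 0.038], [-0.47, -0.001, -0.883]]
ft_force: [-1.2, 0.9, -0.2]
gripper_width: 0.0518
```

Call:
{"op": "send_rows", "data": {"moves": [{"fingers":0,"dx":0,"dy":0.8,"dz":0,"ax":0,"ay":0,"az":0},{"fingers":0,"dx":0,"dy":0,"dz":0,"ax":0,"ay":0,"az":0},{"fingers":0,"dx":0,"dy":0,"dz":0,"ax":0,"ay":0,"az":0},{"fingers":0,"dx":0,"dy":0,"dz":0,"ax":0,"ay":0,"az":0}]}}

```text
t: 18.98
ee_pos: [0.4987, 0.1148, 0.213]
tcp_rot: [[0.88, -0.08, -0.468], [-0.07, -0.997, 0.038], [-0.47, -0.001, -0.883]]
ft_force: [-0.2, 0.5, 0.4]
gripper_width: 0.0007
```

```bash
python3 st.py; python3 lab.py o; cp "pics/$(ls -t pics | head -1)" pics/w9.png
```

```text
t 18.9833 ramp [-254.   -55.2   66.5] F ramp [-0.44  0.44  0.24] M [ 0.02 -0.23  0.01] w 0.0007 tilt err [ 0. -0. -0.]
[  317.    80. 17534.] as pack label [array([-140. ,  -31.5]), array([-140. ,  -75.5]), array([-201.9,  -77.8]), array([-202. ,  -29.2])]
```

View pics/w9.png

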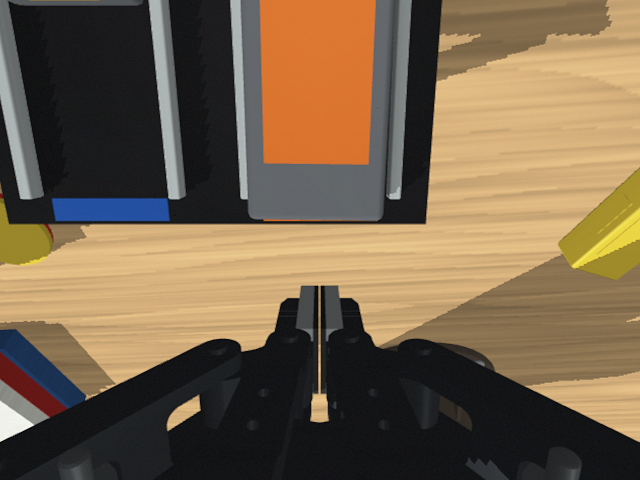

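The orange pack lies flat between its guides, just covering the orange edge mark. I'll push it the same way. The brass strip seen earlier at the hood edge (top px ≈(276,190)) hints that the orange stop is higher up, so I'll estimate its position.

Call:
{"op": "send_rows", "data": {"moves": [{"fingers":0,"dx":0,"dy":0,"dz":30,"ax":0,"ay":0,"az":0},{"fingers":0,"dx":0,"dy":0,"dz":23,"ax":0,"ay":0,"az":0},{"fingers":0,"dx":5,"dy":0,"dz":0,"ax":0,"ay":0,"az":0},{"fingers":0,"dx":5,"dy":0,"dz":0,"ax":0,"ay":0,"az":0},{"fingers":0,"dx":5,"dy":0,"dz":0,"ax":0,"ay":0,"az":0}]}}

```text
t: 19.45
ee_pos: [0.4881, 0.1157, 0.1598]
tcp_rot: [[0.881, -0.08, -0.467], [-0.07, -0.997, 0.038], [-0.469, -0.001, -0.883]]
ft_force: [-0.4, 0.4, 0.2]
gripper_width: 0.0
```

Call:
{"op": "send_rows", "data": {"moves": [{"fingers":0,"dx":5,"dy":0,"dz":0,"ax":0,"ay":0,"az":0},{"fingers":0,"dx":5,"dy":0,"dz":0,"ax":0,"ay":0,"az":0},{"fingers":0,"dx":5,"dy":0,"dz":0,"ax":0,"ay":0,"az":0},{"fingers":0,"dx":5,"dy":0,"dz":0,"ax":0,"ay":0,"az":0},{"fingers":0,"dx":5,"dy":0,"dz":0,"ax":0,"ay":0,"az":0}]}}

```text
t: 19.87
ee_pos: [0.5091, 0.114, 0.148]
tcp_rot: [[0.88, -0.08, -0.467], [-0.07, -0.997, 0.038], [-0.469, -0.001, -0.883]]
ft_force: [-0.7, -0.3, 0.9]
gripper_width: 0.0001
```

```bash
python3 st.py
python3 - <<'E'
from h import *
s=r.snapshot("top")
for z in (10,29):
    o,d=ray(s,(275.6,190)); n=RR[:,2]; print(inramp(o+d*((O+n*z/1e3-o)@n)/(d@n)))
E
```

```text
t 19.8667 ramp [-214.2  -55.1   14. ] F ramp [-0.97 -0.36  0.48] M [-0.01 -0.16  0.04] w 0.0001 tilt err [ 0.  0. -0.]
[-41.48172091 -56.6042785   10.        ]
[-59.40418458 -59.04972379  29.        ]
```

Call:
{"op": "send_rows", "data": {"moves": [{"fingers":0,"dx":5,"dy":0,"dz":0,"ax":0,"ay":0,"az":0},{"fingers":0,"dx":5,"dy":0,"dz":0,"ax":0,"ay":0,"az":0},{"fingers":0,"dx":5,"dy":0,"dz":0,"ax":0,"ay":0,"az":0},{"fingers":0,"dx":2,"dy":0,"dz":0,"ax":0,"ay":0,"az":0},{"fingers":0,"dx":1,"dy":0,"dz":0,"ax":0,"ay":0,"az":0}]}}

```text
t: 20.33
ee_pos: [0.5246, 0.1127, 0.1393]
tcp_rot: [[0.88, -0.08, -0.468], [-0.07, -0.997, 0.038], [-0.47, -0.0, -0.883]]
ft_force: [-0.2, 1.3, 0.3]
gripper_width: -0.0003
```

```bash
python3 st.py
```

```text
t 20.3333 ramp [-196.4  -55.1   13.7] F ramp [-0.36  1.33  0.11] M [-0.04 -0.15 -0.04] w -0.0003 tilt err [ 0. -0. -0.]
```

Call:
{"op": "send_rows", "data": {"moves": [{"fingers":0,"dx":3,"dy":0,"dz":0,"ax":0,"ay":0,"az":0},{"fingers":0,"dx":3,"dy":0,"dz":0,"ax":0,"ay":0,"az":0},{"fingers":0,"dx":2,"dy":0,"dz":0,"ax":0,"ay":0,"az":0},{"fingers":0,"dx":0,"dy":0,"dz":0,"ax":0,"ay":0,"az":0}]}}

```text
t: 20.67
ee_pos: [0.5317, 0.1122, 0.1356]
tcp_rot: [[0.88, -0.08, -0.468], [-0.07, -0.997, 0.038], [-0.469, -0.001, -0.883]]
ft_force: [-0.3, 0.2, -1.0]
gripper_width: -0.0001
```

```bash
python3 st.py
```

```text
t 20.6667 ramp [-188.4  -55.1   13.7] F ramp [ 0.19  0.22 -1.09] M [ 0.03 -0.26 -0.01] w -0.0001 tilt err [ 0.  0. -0.]
```

Call:
{"op": "send_rows", "data": {"moves": [{"fingers":0,"dx":2,"dy":0,"dz":0,"ax":0,"ay":0,"az":0},{"fingers":0,"dx":2,"dy":0,"dz":0,"ax":0,"ay":0,"az":0},{"fingers":0,"dx":0,"dy":0,"dz":0,"ax":0,"ay":0,"az":0}]}}

```text
t: 20.92
ee_pos: [0.5352, 0.1119, 0.1338]
tcp_rot: [[0.88, -0.08, -0.468], [-0.07, -0.997, 0.038], [-0.469, -0.001, -0.883]]
ft_force: [-0.4, 0.1, -0.4]
gripper_width: -0.0003
```

```bash
python3 st.py; python3 lab.py o
```

```text
t 20.9167 ramp [-184.5  -55.1   13.8] F ramp [-0.22  0.11 -0.54] M [-0.03 -0.23  0.01] w -0.0003 tilt err [ 0.  0. -0.]
[ 342.  196. 5518.] as pack label [array([-111.7,  -31.6]), array([-111.7,  -74.5]), array([-149.1,  -76.3]), array([-149.2,  -29.7])]
```

Call:
{"op": "send_rows", "data": {"moves": [{"fingers":0,"dx":2,"dy":0,"dz":0,"ax":0,"ay":0,"az":0},{"fingers":0,"dx":2,"dy":0,"dz":0,"ax":0,"ay":0,"az":0},{"fingers":0,"dx":0,"dy":0,"dz":0,"ax":0,"ay":0,"az":0}]}}

```text
t: 21.22
ee_pos: [0.5387, 0.1116, 0.1319]
tcp_rot: [[0.88, -0.08, -0.468], [-0.07, -0.997, 0.038], [-0.469, -0.001, -0.883]]
ft_force: [0.3, 0.7, 0.4]
gripper_width: -0.0003
```

```bash
python3 st.py
```

```text
t 21.2167 ramp [-180.4  -55.1   13.8] F ramp [0.06 0.71 0.5 ] M [ 0.01 -0.22  0.  ] w -0.0003 tilt err [ 0.  0. -0.]
```

Call:
{"op": "send_rows", "data": {"moves": [{"fingers":0,"dx":2,"dy":0,"dz":0,"ax":0,"ay":0,"az":0},{"fingers":0,"dx":2,"dy":0,"dz":0,"ax":0,"ay":0,"az":0},{"fingers":0,"dx":0,"dy":0,"dz":0,"ax":0,"ay":0,"az":0}]}}

```text
t: 21.47
ee_pos: [0.5422, 0.1113, 0.13]
tcp_rot: [[0.88, -0.08, -0.468], [-0.07, -0.997, 0.038], [-0.469, -0.001, -0.883]]
ft_force: [0.3, 0.5, -0.4]
gripper_width: 0.0001
```

```bash
python3 st.py; python3 lab.py o
```

```text
t 21.4667 ramp [-176.4  -55.1   13.7] F ramp [ 0.4   0.51 -0.25] M [-0.01 -0.25 -0.01] w 0.0001 tilt err [ 0.  0. -0.]
[ 351.  197. 4630.] as pack label [array([-105.3,  -31.9]), array([-105.3,  -74.6]), array([-141.1,  -76.3]), array([-141.1,  -30.1])]
```

Call:
{"op": "send_rows", "data": {"moves": [{"fingers":0,"dx":2,"dy":0,"dz":0,"ax":0,"ay":0,"az":0},{"fingers":0,"dx":2,"dy":0,"dz":0,"ax":0,"ay":0,"az":0},{"fingers":0,"dx":0,"dy":0,"dz":0,"ax":0,"ay":0,"az":0}]}}

```text
t: 21.77
ee_pos: [0.5458, 0.111, 0.1281]
tcp_rot: [[0.88, -0.08, -0.468], [-0.07, -0.997, 0.038], [-0.469, -0.001, -0.883]]
ft_force: [0.3, 0.3, 0.1]
gripper_width: -0.0
```

```bash
python3 st.py; python3 lab.py o
```

```text
t 21.7667 ramp [-172.4  -55.1   13.8] F ramp [0.15 0.33 0.19] M [-0.06 -0.21  0.08] w -0.0 tilt err [ 0.  0. -0.]
[ 365.  190. 3994.] as pack label [array([-137.1,  -55.2]), array([-97.5, -56.8]), array([-98.3, -74.8]), array([-138. ,  -74.8])]
```

Call:
{"op": "send_rows", "data": {"moves": [{"fingers":0,"dx":2,"dy":0,"dz":0,"ax":0,"ay":0,"az":0},{"fingers":0,"dx":2,"dy":0,"dz":0,"ax":0,"ay":0,"az":0},{"fingers":0,"dx":0,"dy":0,"dz":0,"ax":0,"ay":0,"az":0}]}}

```text
t: 22.07
ee_pos: [0.5493, 0.1108, 0.1262]
tcp_rot: [[0.88, -0.08, -0.468], [-0.07, -0.997, 0.038], [-0.469, -0.001, -0.883]]
ft_force: [-0.6, -0.5, -0.2]
gripper_width: -0.0002
```

```bash
python3 st.py
```

```text
t 22.0667 ramp [-168.4  -55.1   13.7] F ramp [-0.38 -0.53 -0.41] M [-0.04 -0.19 -0.  ] w -0.0002 tilt err [ 0.  0. -0.]
```

Call:
{"op": "send_rows", "data": {"moves": [{"fingers":0,"dx":2,"dy":0,"dz":0,"ax":0,"ay":0,"az":0},{"fingers":0,"dx":2,"dy":0,"dz":0,"ax":0,"ay":0,"az":0},{"fingers":0,"dx":0,"dy":0,"dz":0,"ax":0,"ay":0,"az":0}]}}

```text
t: 22.32
ee_pos: [0.5527, 0.1105, 0.1244]
tcp_rot: [[0.88, -0.08, -0.468], [-0.07, -0.997, 0.038], [-0.47, -0.001, -0.883]]
ft_force: [-0.7, 0.3, 0.4]
gripper_width: -0.0001
```

```bash
python3 st.py
```

```text
t 22.3167 ramp [-164.6  -55.1   13.8] F ramp [-0.81  0.28  0.03] M [-0.01 -0.09  0.  ] w -0.0001 tilt err [ 0. -0. -0.]
```

First hint of the stop (the moment is rising and the arm lags 0.2 mm). I'll go on in small steps.

Call:
{"op": "send_rows", "data": {"moves": [{"fingers":0,"dx":1,"dy":0,"dz":0,"ax":0,"ay":0,"az":0},{"fingers":0,"dx":1,"dy":0,"dz":0,"ax":0,"ay":0,"az":0},{"fingers":0,"dx":0,"dy":0,"dz":0,"ax":0,"ay":0,"az":0}]}}

```text
t: 22.57
ee_pos: [0.5542, 0.1104, 0.1236]
tcp_rot: [[0.88, -0.08, -0.468], [-0.07, -0.997, 0.038], [-0.47, -0.001, -0.883]]
ft_force: [-2.8, 0.4, 3.5]
gripper_width: -0.0
```

```bash
python3 st.py
```

```text
t 22.5667 ramp [-162.9  -55.1   13.8] F ramp [-4.15  0.15  1.75] M [0.02 0.39 0.04] w -0.0 tilt err [ 0. -0. -0.]
```

Call:
{"op": "send_rows", "data": {"moves": [{"fingers":0,"dx":1,"dy":0,"dz":0,"ax":0,"ay":0,"az":0},{"fingers":0,"dx":1,"dy":0,"dz":0,"ax":0,"ay":0,"az":0},{"fingers":0,"dx":0,"dy":0,"dz":0,"ax":0,"ay":0,"az":0}]}}

```text
t: 22.82
ee_pos: [0.556, 0.1103, 0.1227]
tcp_rot: [[0.88, -0.08, -0.468], [-0.07, -0.997, 0.038], [-0.47, -0.001, -0.883]]
ft_force: [-4.4, 0.7, 3.7]
gripper_width: 0.0
```

```bash
python3 st.py;python3 lab.py o
```

```text
t 22.8167 ramp [-160.8  -55.1   13.8] F ramp [-5.67  0.32  1.16] M [ 0.07  0.67 -0.04] w 0.0 tilt err [ 0. -0. -0.]
[  311.   171. 18060.] as pack label [array([-74. , -30.4]), array([-73.9, -74. ]), array([-126.1,  -76.6]), array([-126.2,  -27.5])]
```

The slope is now 0.7 N/mm, which is the spring, with roughly 4–6 mm pressed. Backing off slowly and checking both packs.

Call:
{"op": "send_rows", "data": {"moves": [{"fingers":0,"dx":-1,"dy":0,"dz":0,"ax":0,"ay":0,"az":0},{"fingers":0,"dx":-1,"dy":0,"dz":0,"ax":0,"ay":0,"az":0},{"fingers":0,"dx":-2,"dy":0,"dz":0,"ax":0,"ay":0,"az":0},{"fingers":0,"dx":-4,"dy":0,"dz":0,"ax":0,"ay":0,"az":0},{"fingers":0,"dx":-10,"dy":0,"dz":0,"ax":0,"ay":0,"az":0}]}}

```text
t: 23.28
ee_pos: [0.5404, 0.1114, 0.1307]
tcp_rot: [[0.88, -0.08, -0.467], [-0.07, -0.997, 0.038], [-0.469, -0.0, -0.883]]
ft_force: [-1.0, -0.2, 0.4]
gripper_width: 0.0001
```

```bash
python3 st.py;python3 lab.py o
```

```text
t 23.2833 ramp [-178.4  -55.2   13.5] F ramp [-1.08 -0.33 -0.14] M [ 0.02 -0.21  0.03] w 0.0001 tilt err [ 0.  0. -0.]
[ 373.  162. 1684.] as pack label [array([-129.4,  -61.6]), array([-104.6,  -62.3]), array([-105.1,  -74.7]), array([-130. ,  -74.7])]
```

Call:
{"op": "send_rows", "data": {"moves": [{"fingers":0,"dx":-15,"dy":0,"dz":-20,"ax":0,"ay":0,"az":0},{"fingers":0,"dx":-30,"dy":0,"dz":-25,"ax":0,"ay":0,"az":0},{"fingers":0,"dx":-30,"dy":-20,"dz":-25,"ax":0,"ay":0,"az":0},{"fingers":0,"dx":-10,"dy":-30,"dz":0,"ax":0,"ay":0,"az":0},{"fingers":0,"dx":0,"dy":0,"dz":0,"ax":0,"ay":0,"az":0}]}}

```text
t: 23.75
ee_pos: [0.5019, 0.1669, 0.2339]
tcp_rot: [[0.883, -0.078, -0.464], [-0.068, -0.997, 0.039], [-0.465, -0.003, -0.885]]
ft_force: [0.2, -1.4, -0.7]
gripper_width: -0.0002
```

Call:
{"op": "send_rows", "data": {"moves": [{"fingers":0,"dx":0,"dy":0,"dz":0,"ax":0,"ay":0,"az":0},{"fingers":0,"dx":0,"dy":0,"dz":0,"ax":0,"ay":0,"az":0},{"fingers":0,"dx":0,"dy":0,"dz":0,"ax":0,"ay":0,"az":0}]}}

```text
t: 24.0
ee_pos: [0.5028, 0.1629, 0.2304]
tcp_rot: [[0.88, -0.08, -0.469], [-0.071, -0.997, 0.038], [-0.47, -0.0, -0.883]]
ft_force: [0.5, 0.2, -0.0]
gripper_width: 0.0002
```

```bash
python3 st.py;python3 lab.py o;python3 lab.py b; cp "pics/$(ls -t pics | head -1)" pics/w10.png
```

```text
t 24.0 ramp [-261.9   -6.9   82. ] F ramp [0.42 0.28 0.22] M [ 0.03 -0.27 -0.03] w 0.0002 tilt err [ 0.  -0.1  0. ]
[ 407.  189. 2256.] as pack label [array([-218.6,  -22. ]), array([-218.6,  -72.8]), array([-228.6,  -73.8]), array([-228.6,  -22.3])]
[  61.  348. 2538.] as pack label [array([-299.6,  164.4]), array([-277.6,  148.6]), array([-314.9,   94.7]), array([-339.1,  109.7])]
[ 209.  190. 2370.] as pack label [array([-218.6,   71.3]), array([-218.6,   19.7]), array([-229. ,   20.1]), array([-229. ,   72.5])]
```

View pics/w10.png

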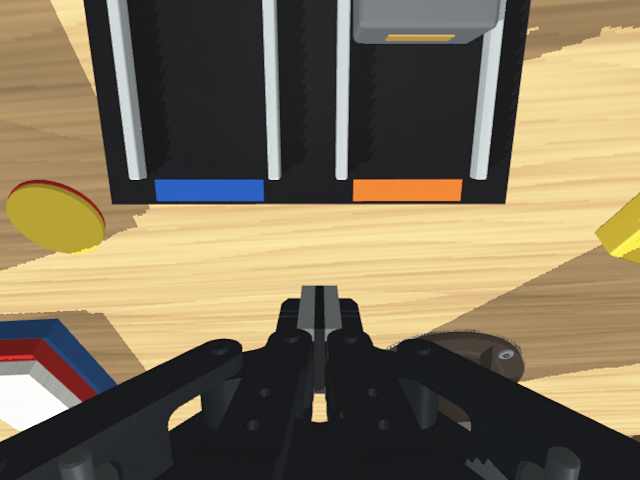

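The last view shows the orange pack's rear (355–497, row 40) square in its lane, but the label fragment is split by shadow, so it can't tell me whether the pack held. I'll compare the rear edge in the saved pressed and released frames instead.

```bash
ls pics
python3 - <<'E'
from h import *
import glob
s=r.snapshot("wrist"); tcp=inramp(pose()[:3,3]); n=RR[:,2]
def X(p,t):   # ramp x of pixel p on pack top for a TCP at ramp point t (same tool orientation)
    o,d=ray(s,p); o=o+RR@((np.array(t)-tcp)/1e3); return inramp(o+d*((O+n*.036-o)@n)/(d@n))[0]
for f,t in(("w7.png",(-142.9,55.3,13.2)),("l11.8.png",(-160.7,55.1,12.9)),("l20.9.png",(-184.5,-55.1,13.8)),("l21.5.png",(-176.4,-55.1,13.7)),("l21.8.png",(-172.4,-55.1,13.8)),("l22.8.png",(-160.8,-55.1,13.8)),("l23.3.png",(-178.4,-55.2,13.5))):
    fn=glob.glob("pics/"+f)
    if not fn: print("no",f); continue
    g=cv2.GaussianBlur(cv2.cvtColor(cv2.imread(fn[0]),cv2.COLOR_BGR2GRAY),(5,1),0).astype(float)
    o=[]
    for u in(245,258,270,375,388,400):
        k=np.diff(g[150:335,u]); i=int(np.argmin(k)); i0=max(i-2,0); w=np.clip(-k[i0:i+3],0,None); v=150+i0+.5+(w*np.arange(len(w))).sum()/w.sum()
        o.append((round(v,1),round(X((u,v),t),1)))
    print(f,o)
E
```

```text
crop.png
l11.8.png
l16.6.png
l17.1.png
l19.0.png
l21.0.png
l21.5.png
l21.8.png
l22.9.png
l23.3.png
l24.1.png
side0.png
t6.png
top0.png
w1.png
w10.png
w2.png
w3.png
w4.png
w5.png
w6.png
w7.png
w8.png
w9.png
w7.png [(np.float64(305.9), np.float64(-132.2)), (np.float64(305.9), np.float64(-132.2)), (np.float64(305.8), np.float64(-132.2)), (np.float64(305.7), np.float64(-132.2)), (np.float64(305.7), np.float64(-132.2)), (np.float64(305.7), np.float64(-132.2))]
l11.8.png [(np.float64(256.5), np.float64(-133.0)), (np.float64(256.5), np.float64(-133.0)), (np.float64(256.4), np.float64(-133.0)), (np.float64(256.4), np.float64(-133.0)), (np.float64(256.4), np.float64(-133.0)), (np.float64(256.4), np.float64(-133.0))]
no l20.9.png
l21.5.png [(np.float64(304.4), np.float64(-165.4)), (np.float64(304.4), np.float64(-165.4)), (np.float64(304.4), np.float64(-165.4)), (np.float64(304.3), np.float64(-165.4)), (np.float64(304.3), np.float64(-165.4)), (np.float64(303.4), np.float64(-165.1))]
l21.8.png [(np.float64(304.4), np.float64(-161.5)), (np.float64(304.4), np.float64(-161.5)), (np.float64(304.4), np.float64(-161.5)), (np.float64(304.3), np.float64(-161.4)), (np.float64(304.3), np.float64(-161.4)), (np.float64(303.4), np.float64(-161.1))]
no l22.8.png
l23.3.png [(np.float64(265.5), np.float64(-153.9)), (np.float64(265.5), np.float64(-153.9)), (np.float64(265.5), np.float64(-153.9)), (np.float64(265.4), np.float64(-153.9)), (np.float64(265.4), np.float64(-153.9)), (np.float64(264.8), np.float64(-153.7))]
```

Both rear edges are square: every column agrees to within 0.2 mm. The orange pack crept back about 4 mm as I eased off, stopping where the spring balances weight plus friction. That leaves about 3 mm of spring still pressed. Blue crept back 0.8 mm. Handing in.

```bash
python3 -c "
from cell import r
print(r.job_done(), r.sense()['t'])"
```

```text
the job is handed in; nothing more can be done
the job is handed in; nothing more can be done
```

I laid both packs on the lanes of their own colour and slid them under the hood with shut fingers until I felt each back stop. I then backed off slowly and handed the job in at about 24 s of the 72 s allowed. No verdict was reported.

| | Blue | Orange |
|---|---|---|
| Force at full push | 5.2 N | 5.7 N, rising about 0.7 N/mm |
| Creep back when the fingers withdrew | about 0.8 mm | about 4 mm |
| Spring still pressed (estimate) | about 4 mm | about 3 mm |

- **Squareness:** in the wrist pictures taken after release, both rear edges are straight and square to within 0.3 mm.
- **How sure I am of the spring figures:** they come from force and edge position, because the stops are hidden under the hood. At full push I estimate about 7 mm at most of the 14 mm travel, so neither stop should have reached its end.
- **Checks that disagreed:**
  - Blue met its stop about 3 mm further down than my rack estimate allowed, probably an error in that estimate.
  - The first touch on the orange stop read only 0.8 N, less than the spring should give there.
  - A glimpse of brass suggested the orange stop was about 10 mm higher than where I felt it.
- **Not checked at the end:** I took no final overview picture. The arm did not go near the plant pot, pencil cup, coasters, key tray or look-alikes after the first views.

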